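# Pack the specimen case and set its counter to three

### The arm

A 6-joint arm with a two-finger parallel gripper is mounted at the origin on the work surface. World frame = base frame: x ahead of the robot, y to its left, z up, the work surface at z = 0. Lengths are in m, angles in degrees, forces in N, time in s.
With the tool pointing down it reaches from about 0.375 to 0.9 m from the base axis. Payload 3.1 kg.
Tool frame: the origin (TCP) lies at the very end of the fingers, on their centre line; the grasp point (between the pads) lies 19 mm behind it; z points along the fingers, y is the line along which they close (so a half turn about z gives the same grasp; the last joint's range is limited). The gripper opens to 87 mm and grips with 3 to 60 N. Pads are 19 mm wide; open, the fingers measure 117 mm over their backs; the gripper's body (75 mm by 190 mm) begins 51 mm behind the grasp point.
Start: joints at [-79.326, 30.224, 82.088, -0, 67.689, -10.227], TCP at [0.223, -0.584, 0.223] pointing down, gripper open.
Joint ranges: [-176.69, 176.69], [-43.24, 126.21], [12.49, 139.97], [-82, 262], [0, 151.66], [-163.58, 163.58]. Speed limits (degrees/s): [159.86, 159.86, 180, 180, 180, 180].

### API

Orientations are given as a 3x3 rotation matrix whose columns are the frame's x, y, z axes.
In Python, from rig import bot gives the robot as it stands.
- The arm moves only by the tool move_arm, never from a script. Its argument "increments" is a list of rows, each an object with "xyz": the shift along the tool's x, y, z in mm, a list of three; "roll": the turn about the tool's z in rad; "grip": the opening in per cent of the stroke, from 0 (shut) to 100 (fully open). A call has 1 to 5 rows; each row shifts and turns the commanded pose from where the row before left it, along the tool's axes as they then stand; what a row does not reach is not made up. A row lasts 1/12 s, in which the tool goes at most 41.7 mm and 7.16 degrees, less where a joint would pass 70% of its speed; a pose out of reach is approached as far as the arm can. A call is refused whole if a number of a shift passes 41.7 or a number of a turn 0.125, either way. A call with a gripper value outside its range is refused whole. The fingers move at their own pace and stop on an object; the grip force is fixed at half the most. Time passes only in rows, so rows that do not move let the fingers close. It gives the time, the measured TCP pose, the force, the opening and the grip force at its end, in the units of the state.
- bot.read_state(): the state, without advancing time (a new reading comes with each control period).
- bot.capture(name): name is "scene" or "top"; returns (picture, depth): 420x560x3 uint8, red, green, blue; 420x560 float32, m along the optical axis (not along the pixel's ray), 0 where there is no reading.
- bot.camera_model(name): a dict with "intrinsics" (3x3 intrinsics, pixels), "rvec" (rotation vector, rad) and "tvec" (3), from world to camera coordinates, as OpenCV has them. Camera axes: x right, y down, z forward; pixel columns grow to the right and rows downward; lengths in m; the calibration is good to about 2 mm. A picture is of the moment at which its call begins. camera_model takes no time and is no camera call.
- bot.hand_in(): hands the job in; it is judged then, once.
Trained networks look in the newest picture that a camera, given by its name, has taken for a name from the list of things; names that differ only in an ending like _2 or _b are one class to them, and where a whole thing is asked for, a point or a joint stands for the part that bears it (a point fixed in the world has none). Each returns a list of dicts, best first, with "conf" (0 to 1); they miss things now and then, are a little off and sometimes report something else, mostly with a low value. They report only what shows in the picture. A call takes as long as a camera call. They do not tell look-alikes from the thing itself.
- bot.spot_in(label, camera): "at" ([x, y, z] in m, in the coordinates of the camera as it stood for that picture, good to about 4 mm: the middle of the surface that is visible of it).
- bot.trace(label, camera): "mask" (420x560 bool, what is visible of it).
The state is a dict: "time_s": time; "joint_positions": joint angles; "qvel": joint speeds; "tau": joint torques, N m; "position": TCP position; "tcp_rot": TCP orientation; "force": force on the tool from outside, world axes, zero at the start; "moment": the same for the moment, N m; "opening": opening from 0.0 (shut) to 1.0 (fully open); "grasp_force": force on a finger pad.
Only numpy, scipy, OpenCV 4.12 (cv2) and the standard library are available. Lean on these libraries where they do the work, as an engineer would, in place of code of your own. Each camera call takes 0.05 s, during which the arm holds its last target. There are 200 camera calls.

### The job

Pick up the specimen jar and the slide box that stand on the bench and set both down upright on the floor of the open case, next to the jar already in it, without dropping or knocking over any of them. Then, as the case now holds three containers, roll the tally counter's knurled wheel until the 3 stands in the middle of its window. Leave the bottle, the dishes and the joystick where they are.

Things in the scene. Friction and masses are not known exactly. Their poses are not given: they have to be found in the camera images.
- case: Open, shallow aluminium case, fixed to the bench. Outside 82 mm along its own x, 148 mm along its own y, walls 25 mm high and 4 mm thick, floor 4 mm thick; inside 74 x 140 mm. Origin: centre of its underside, z up. The three containers fit in one row along its y axis with about 12 mm to spare in all; they stand far higher than its walls.
- stored_jar_center (a point): Centre (half-way up, 46 mm above its underside) of the round white jar with grey lid, 52 mm in diameter and 92 mm high, about 0.12 kg, loose, that already stands in the case near the end wall on the case's +y side.
- jar_center (a point): Centre (half-way up, 46 mm above its underside) of the round white specimen jar with grey lid, 46 mm in diameter and 92 mm high, about 0.1 kg, that stands loose on the bench. Plain cylinder, to be packed.
- slide_box_center (a point): Centre (half-way up, 46 mm above its underside) of the grey rectangular slide box, 56 mm along its own x, 30 mm along its own y, 92 mm high (z up), about 0.11 kg, that stands loose on the bench. To be packed; it fits beside the jars with its 56 mm side across the case (along the case's x).
- counter: Tally counter, fixed to the bench: a foot 90 mm (x) by 120 mm (y), 6 mm thick, origin at the centre of its underside, z up; on it a white housing 84 x 44 x 84 mm (on the +y side) with a window in its top, and on the -y side the steel knurled wheel, outside the housing on an axle.
- wheel_top (a point): Highest point, mid-width, of the rim of the counter's steel knurled wheel, 84 mm above the bench; fixed to the counter, does not turn. Wheel 72 mm in diameter over its 28 hard ridges (2 mm high), 16 mm wide, on a level axle along the point's y, 36 mm below. The rim stands free; the housing wall is 41 mm to the +y side. The top of the rim moves along the point's x; z up.
- window (a point): Centre of the 20 mm (x) by 22 mm (y) window in the top of the housing, 63 mm to the +y side of wheel_top, same axes. Shows black digits, 17 mm high, on a white drum on the wheel's axle: 0 to 9, one every 36 degrees. They read upright for someone on the -x (robot's) side looking towards +x. Two black ticks mark the window's middle.
- wheel (a joint): Angle (rad) of wheel and drum: 0 when 0 is in the middle of the window, 0.628 more per digit, so 1.885 shows the 3. Grows as the top of the rim rolls towards wheel_top's +x, falls towards -x (the robot). End stops just below 0 and above 9. Starts between 5 and 8.4, perhaps between digits. Light friction (about 1 N at the rim), no clicks: stays where left.
- bottle_center (a point): Centre of a clear bottle, 64 mm in diameter, 150 mm high; a bystander.
- dishes_center (a point): Centre of a stack of three clear culture dishes, 92 mm in diameter, 39 mm high; a bystander.
- joystick_center (a point): Centre of the white base (110 x 100 x 35 mm) of a joystick controller, 92 mm high with its stick; a bystander.
Not all that is in view belongs to the job. Leave any orange look-alike of the counter alone. Of the things that look like the part that bears slide_box_center, the smaller one is meant.

How it is judged:
By the outcome, as a careful person would: the job done as asked, in the order asked, and still so for the second after the job is handed in, with the robot touching nothing.
It also fails if it takes over 72 s, if anything falls off the work surface, if the arm or the gripper's body presses on something with over 40 N, if the wrist force passes 120 N, or if a joint passes its speed limit or range.

## Working session

There is one attempt and no reset: what is moved stays moved. The work goes in short steps, Python scripts to look and compute and a tool call to move; the robot and the scene stay as the last step left them, time stands still between calls to the robot, and variables do not carry over. Pictures are saved under pics/ and viewed, at most 10 in all, crops included, and the job is handed in when it is done.

Besides the shell and the picture viewer there is one more tool, called after "Emit:" as name([rows], argument=value, ...), one row to a line, values as JSON. move_arm: Moves the arm, as the interface text tells. Its arguments: {"type":"object","properties":{"increments":{"type":"array"}},"required":["increments"]}

```bash
mkdir -p pics; ls; cat > h.py <<'E'
import numpy as np,cv2,json
from rig import bot
def cam(n):
    m=bot.camera_model(n);R=cv2.Rodrigues(np.array(m["rvec"],float))[0]
    return np.array(m["intrinsics"]),R,np.array(m["tvec"],float).ravel()
def c2w(n,p):
    K,R,t=cam(n);return R.T@(np.array(p)-t)
def cloud(n,d,mask=None):
    K,R,t=cam(n);v,u=np.nonzero((d>0)&(mask if mask is not None else True))
    z=d[v,u];P=np.stack([(u-K[0,2])/K[0,0]*z,(v-K[1,2])/K[1,1]*z,z],1)
    return (P-t)@R
def w2p(n,p):
    K,R,t=cam(n);q=K@(R@np.array(p)+t);return q[:2]/q[2]
E
python3 - <<'E'
from h import *
ims=[]
for n in ("scene","top"):
    im,d=bot.capture(n);cv2.imwrite(f"pics/{n}0.png",im[:,:,::-1]);np.save(f"{n}0.npy",d)
    K,R,t=cam(n);print(n,K[0,0],(-R.T@t).round(3),R[2].round(2))
    for l in ("case","stored_jar_center","jar_center","slide_box_center","counter","wheel_top","window","bottle_center","dishes_center","joystick_center"):
        try:print(l,[(c2w(n,r["at"]).round(3).tolist(),w2p(n,c2w(n,r["at"])).round().tolist(),round(r["conf"],2)) for r in bot.spot_in(l,n)])
        except Exception as e: print(l,e)
print(bot.read_state())
E
```

```text
pics
scene 397.9827752987494 [1.145 0.656 0.817] [-0.53 -0.55 -0.65]
case [([0.582, 0.002, 0.008], [263.0, 231.0], 0.78)]
stored_jar_center [([0.589, 0.074, 0.076], [278.0, 227.0], 0.59), ([0.622, -0.253, 0.058], [198.0, 188.0], 0.57)]
jar_center [([0.627, -0.252, 0.057], [197.0, 189.0], 0.95)]
slide_box_center [([0.517, -0.349, 0.08], [205.0, 158.0], 0.63), ([0.46, -0.256, 0.058], [236.0, 167.0], 0.57)]
counter [([0.53, 0.321, 0.056], [364.0, 267.0], 0.66), ([0.363, 0.321, 0.053], [400.0, 234.0], 0.63)]
wheel_top [([0.53, 0.321, 0.056], [364.0, 267.0], 0.86), ([0.365, 0.319, 0.057], [399.0, 233.0], 0.73)]
window [([0.362, 0.321, 0.056], [400.0, 233.0], 0.68), ([0.532, 0.32, 0.056], [363.0, 267.0], 0.61), ([0.751, -0.158, 0.042], [182.0, 226.0], 0.18)]
bottle_center [([0.526, 0.515, 0.089], [439.0, 301.0], 0.77)]
dishes_center [([0.752, -0.159, 0.04], [182.0, 226.0], 0.75)]
joystick_center [([0.77, 0.207, 0.035], [264.0, 303.0], 0.68)]
top 529.9037709131716 [0.435 0.061 1.396] [ 0.08  0.01 -1.  ]
case [([0.572, -0.004, 0.006], [309.0, 217.0], 0.56)]
stored_jar_center [([0.578, 0.054,
[... 841 characters left out ...]
.95130282e-04,
        6.76878647e+01, -1.02274140e+01]), 'qvel': array([ 0.07935887,  0.028784  , -0.01893844,  0.0343452 , -0.11578328,
       -0.03661056]), 'tau': array([-3.83914835e-05, -4.40026152e+01, -1.76990694e+01,  6.32616319e-02,
        5.04696567e-02, -3.79864161e-05]), 'position': array([ 0.22298651, -0.58385366,  0.22255348]), 'tcp_rot': array([[ 9.34198891e-01,  3.56752620e-01, -9.21188181e-06],
       [ 3.56752619e-01, -9.34198891e-01, -2.91607977e-05],
       [-1.90089208e-05,  2.39556219e-05, -1.00000000e+00]]), 'force': array([-0.14844174, -0.5213747 , -0.36530426]), 'moment': array([0.01918938, 0.01017758, 0.01890834]), 'grasp_force': 0.0, 'opening': 0.9987239017682669}
```

View pics/top0.png

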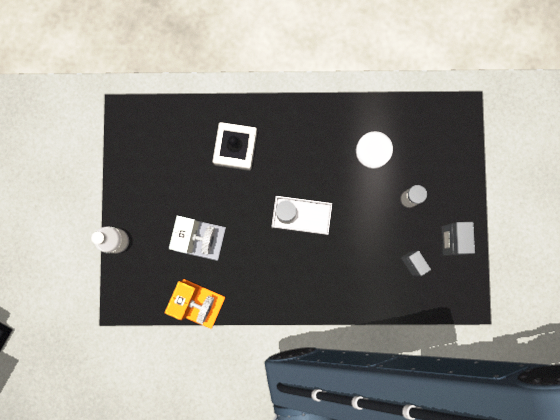

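View pics/scene0.png

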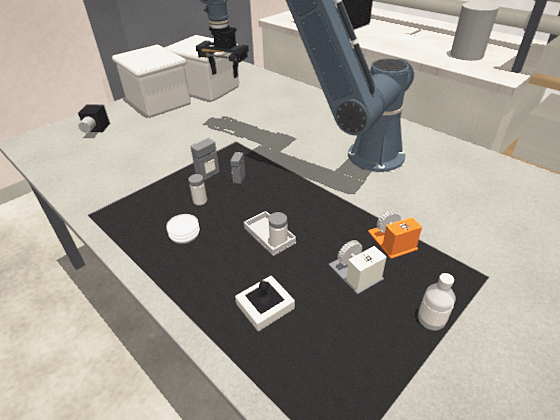

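```bash
cat > m.py <<'E'
from h import *
def rect(P):
    r=cv2.minAreaRect((P[:,:2]*1000).astype(np.float32));return np.round(r[0],1),np.round(r[1],1),round(r[2],1)
d=np.load("top0.npy");P=cloud("top",d);Ps=cloud("scene",np.load("scene0.npy"))
def show(name,cx,cy,r,z0,z1):
    for tag,Q in(("top",P),("scene",Ps)):
        Q=Q[(np.hypot(Q[:,0]-cx,Q[:,1]-cy)<r)&(Q[:,2]>z0)&(Q[:,2]<z1)]
        if len(Q)>10: print(name,tag,len(Q),rect(Q),"z",np.percentile(Q[:,2],[5,50,95]).round(4),"med",np.median(Q[:,:2],0).round(4))
show("jar",.62,-.262,.05,.08,.11)
show("box",.451,-.262,.05,.08,.11)
show("bigbox",.507,-.352,.05,.1,.16)
show("stored",.575,.054,.045,.08,.11)
show("case",.575,0,.1,.015,.035)
show("floor",.575,-.02,.05,-.01,.015)
show("housA",.52,.30,.09,.075,.11)
show("housB",.35,.30,.09,.075,.11)
show("bench",.60,-.15,.03,-.01,.015)
E
python3 m.py
```

```text
jar top 281 (array([ 619.1, -266.7]), array([45.3, 43.5]), 86.0) z [0.0862 0.0917 0.097 ] med [ 0.6185 -0.2661]
jar scene 138 (array([ 617. , -261.9]), array([45.1, 44.1]), 50.0) z [0.0822 0.0907 0.0935] med [ 0.6189 -0.2579]
box top 306 (array([ 449. , -268.4]), array([56.2, 30.9]), 30.9) z [0.0846 0.0914 0.096 ] med [ 0.4479 -0.2673]
box scene 114 (array([ 447.9, -261.9]), array([57.7, 29.4]), 29.9) z [0.0825 0.0909 0.0934] med [ 0.4489 -0.2588]
bigbox top 641 (array([ 508.9, -370.2]), array([76.5, 43.9]), 0.9) z [0.1088 0.1251 0.1295] med [ 0.5069 -0.3664]
bigbox scene 290 (array([ 506.5, -364.9]), array([46.9, 80.4]), 89.3) z [0.1033 0.1225 0.1268] med [ 0.5122 -0.3522]
stored top 347 (array([580. ,  58.2]), array([49.7, 50.2]), 88.0) z [0.0912 0.0956 0.0998] med [0.5798 0.0582]
stored scene 256 (array([576.9,  63.6]), array([52.9, 49.6]), 44.8) z [0.0834 0.0949 0.0981] med [0.582  0.0678]
case top 317 (array([576.6,  16.6]), array([147.8,  83.1]), 82.0) z [0.0177 0.024  0.0294] med [0.5747 0.0168]
case scene 354 (array([573.9,  21.6]), array([151.6,  84.5]), 81.9) z [0.0161 0.02
[... 242 characters left out ...]
ed [ 0.5793 -0.024 ]
housA top 727 (array([519. , 294.2]), array([94.6, 83.9]), 77.3) z [0.0775 0.0828 0.0879] med [0.5204 0.3133]
housA scene 630 (array([516.4, 298.2]), array([97. , 87.4]), 77.4) z [0.0768 0.0833 0.0861] med [0.5211 0.3195]
housB top 755 (array([350.7, 298.2]), array([93.2, 84.3]), 66.3) z [0.0779 0.0834 0.0881] med [0.3532 0.316 ]
housB scene 521 (array([348.6, 303.1]), array([95.7, 86.4]), 65.6) z [0.077  0.0837 0.0867] med [0.3542 0.3224]
bench top 401 (array([ 599.6, -150.1]), array([57.8, 57.9]), 32.0) z [-0.0041  0.0005  0.0059] med [ 0.5997 -0.1503]
bench scene 182 (array([ 599.6, -149.1]), array([57.4, 57.3]), 53.6) z [-0.0022  0.0004  0.0031] med [ 0.6009 -0.1486]
```

The top view shows the case at about (302,215) with the stored jar at its left end. The jar is at (414,195), the small box at (416,263) and the large grey look-alike at (458,238). The white counter is at (196,237) and the orange one at (194,303). The scene view agrees, with the counter at (360,265). I'll turn the gripper and go above the jar.

Emit:
move_arm([
  {"xyz":[0,0,0],"roll":-0.1185,"grip":100},
  {"xyz":[0,0,0],"roll":-0.1185,"grip":100},
  {"xyz":[0,0,0],"roll":-0.1185,"grip":100},
  {"xyz":[0,0,0],"roll":-0.1185,"grip":100},
  {"xyz":[0,0,0],"roll":-0.1185,"grip":100},
])

```text
time_s: 1.52
position: [0.223, -0.5838, 0.2225]
tcp_rot: [[0.571, 0.821, 0.0], [0.821, -0.571, 0.0], [0.0, -0.0, -1.0]]
force: [0.8, 0.8, -1.0]
opening: 1.001
grasp_force: 0.0
```

Emit:
move_arm([
  {"xyz":[0,0,0],"roll":-0.1185,"grip":100},
  {"xyz":[0,0,0],"roll":-0.1185,"grip":100},
  {"xyz":[0,0,0],"roll":-0.1185,"grip":100},
  {"xyz":[0,0,0],"roll":-0.1185,"grip":100},
  {"xyz":[28.6,26.7,0],"roll":0,"grip":100},
])

```text
time_s: 1.93
position: [0.2494, -0.5643, 0.2227]
tcp_rot: [[0.14, 0.99, -0.002], [0.99, -0.14, -0.006], [-0.006, -0.001, -1.0]]
force: [1.4, -0.8, -0.2]
opening: 1.004
grasp_force: 0.0
```

Emit:
move_arm([
  {"xyz":[28.6,26.7,0],"roll":0,"grip":100},
  {"xyz":[28.6,26.7,0],"roll":0,"grip":100},
  {"xyz":[28.6,26.7,0],"roll":0,"grip":100},
  {"xyz":[28.6,26.7,0],"roll":0,"grip":100},
  {"xyz":[28.6,26.7,0],"roll":0,"grip":100},
])

```text
time_s: 2.35
position: [0.4067, -0.435, 0.2227]
tcp_rot: [[0.139, 0.99, 0.0], [0.99, -0.139, -0.0], [-0.0, 0.0, -1.0]]
force: [-0.1, -0.1, 0.5]
opening: 0.998
grasp_force: 0.0
```

Emit:
move_arm([
  {"xyz":[28.6,26.7,0],"roll":0,"grip":100},
  {"xyz":[28.6,26.7,0],"roll":0,"grip":100},
  {"xyz":[28.6,26.7,0],"roll":0,"grip":100},
  {"xyz":[28.6,26.7,0],"roll":0,"grip":100},
  {"xyz":[28.6,26.7,0],"roll":0,"grip":100},
])

```text
time_s: 2.77
position: [0.5589, -0.3117, 0.2227]
tcp_rot: [[0.139, 0.99, 0.0], [0.99, -0.139, -0.0], [-0.0, 0.0, -1.0]]
force: [0.2, -0.2, 0.0]
opening: 1.001
grasp_force: 0.0
```

Emit:
move_arm([
  {"xyz":[28.6,26.7,0],"roll":0,"grip":100},
  {"xyz":[28.6,26.7,0],"roll":0,"grip":100},
  {"xyz":[0,0,20],"roll":0,"grip":100},
  {"xyz":[0,0,20],"roll":0,"grip":100},
  {"xyz":[0,0,0],"roll":0,"grip":100},
])

```text
time_s: 3.18
position: [0.6166, -0.2614, 0.1783]
tcp_rot: [[0.137, 0.991, -0.007], [0.991, -0.137, 0.004], [0.003, -0.008, -1.0]]
force: [-0.7, 1.1, -0.2]
opening: 1.001
grasp_force: 0.0
```

```bash
python3 - <<'E'
from h import *
s=bot.read_state();T=s["position"];R=s["tcp_rot"];print(T,R[:,1].round(3))
for n in ("scene","top"):
    im,d=bot.capture(n);P=(cloud(n,d)-T)@R*1000
    for z0,z1 in((-4,-60),(-75,-180)):
        Q=P[(abs(P[:,0])<100)&(abs(P[:,1])<130)&(P[:,2]<z0)&(P[:,2]>z1)]
        print(n,z0,len(Q),"x",np.percentile(Q[:,0],[1,10,50,90,99]).round(1),"y",np.percentile(Q[:,1],[1,10,50,90,99]).round(1),"zmax",np.percentile(Q[:,2],[1,99]).round(1))
    if n=="scene":
        u,v=w2p(n,T).astype(int);c=im[v-80:v+70,u-80:u+80];cv2.imwrite("pics/g1.png",cv2.resize(c,None,fx=4,fy=4,interpolation=2)[:,:,::-1]);print(u,v)
E
```

```text
[ 0.61659915 -0.26135478  0.17827009] [ 0.991 -0.137 -0.008]
scene -4 189 x [-7.4 -3.2  9.9 14.  17.2] y [-59.2 -53.7 -45.7  52.4  56. ] zmax [-58.9  -4.3]
scene -75 1764 x [-29.3 -14.7  25.3  38.4  41.3] y [-93.1 -71.9   3.6  78.5  91.9] zmax [-179.   -76.1]
191 154
top -4 15 x [0.  2.1 6.8 8.2 9.1] y [44.6 44.9 48.1 54.  55.4] zmax [-44.9  -4.8]
top -75 666 x [-38.1 -28.8  21.3  33.4  35.3] y [-48.3 -38.5  55.6  88.4  95.5] zmax [-179.4  -81.6]
```

View pics/g1.png

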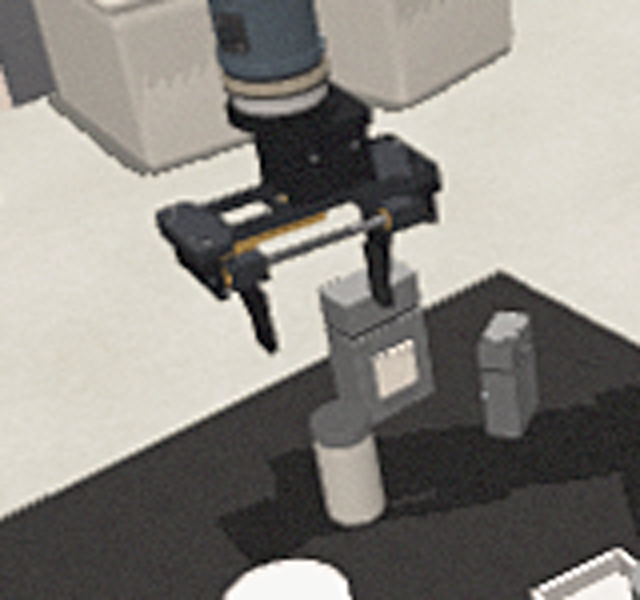

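The picture confirms the fingers straddle the jar at about (350,460) in the crop. The cameras' offsets cancel when I average the two views. Descend and grip.

Emit:
move_arm([
  {"xyz":[0,0,23],"roll":0,"grip":100},
  {"xyz":[0,0,23],"roll":0,"grip":100},
  {"xyz":[0,0,23],"roll":0,"grip":100},
  {"xyz":[0,0,23],"roll":0,"grip":100},
  {"xyz":[0,0,23],"roll":0,"grip":100},
])

```text
time_s: 3.7
position: [0.6193, -0.2656, 0.0687]
tcp_rot: [[0.14, 0.99, 0.003], [0.99, -0.14, -0.002], [-0.002, 0.004, -1.0]]
force: [0.2, 0.2, 0.2]
opening: 0.996
grasp_force: 0.0
```

Emit:
move_arm([
  {"xyz":[0,0,15],"roll":0,"grip":100},
  {"xyz":[0,0,8],"roll":0,"grip":100},
  {"xyz":[0,0,0],"roll":0,"grip":100},
  {"xyz":[0,0,0],"roll":0,"grip":70},
  {"xyz":[0,0,0],"roll":0,"grip":55},
])

```text
time_s: 4.12
position: [0.6196, -0.265, 0.0464]
tcp_rot: [[0.139, 0.99, 0.003], [0.99, -0.139, -0.002], [-0.001, 0.003, -1.0]]
force: [0.4, -0.1, 0.5]
opening: 0.922
grasp_force: 0.0
```

Emit:
move_arm([
  {"xyz":[0,0,0],"roll":0,"grip":50},
  {"xyz":[0,0,0],"roll":0,"grip":40},
  {"xyz":[0,0,0],"roll":0,"grip":30},
  {"xyz":[0,0,0],"roll":0,"grip":20},
  {"xyz":[0,0,0],"roll":0,"grip":20},
])

```text
time_s: 4.53
position: [0.6186, -0.2639, 0.0449]
tcp_rot: [[0.139, 0.99, 0.0], [0.99, -0.139, -0.0], [-0.0, 0.0, -1.0]]
force: [-0.1, -0.4, 0.1]
opening: 0.553
grasp_force: 0.0
```

Emit:
move_arm([
  {"xyz":[0,0,0],"roll":0,"grip":20},
  {"xyz":[0,0,0],"roll":0,"grip":20},
])

```text
time_s: 4.7
position: [0.6186, -0.2639, 0.0448]
tcp_rot: [[0.139, 0.99, 0.0], [0.99, -0.139, -0.0], [-0.0, 0.0, -1.0]]
force: [-0.4, 0.2, 0.2]
opening: 0.519
grasp_force: 30.0
```

Emit:
move_arm([
  {"xyz":[0,0,-10],"roll":0,"grip":20},
  {"xyz":[0,0,-20],"roll":0,"grip":20},
  {"xyz":[0,0,-20],"roll":0,"grip":20},
  {"xyz":[0,0,-10],"roll":0,"grip":20},
  {"xyz":[14,-4.4,0],"roll":0,"grip":20},
])

```text
time_s: 5.12
position: [0.6188, -0.2531, 0.1081]
tcp_rot: [[0.141, 0.99, 0.008], [0.99, -0.141, -0.006], [-0.005, 0.009, -1.0]]
force: [1.0, -0.2, 0.0]
opening: 0.529
grasp_force: 30.0
```

Emit:
move_arm([
  {"xyz":[24,-7.5,0],"roll":0,"grip":20},
  {"xyz":[33,-10.3,0],"roll":0,"grip":20},
  {"xyz":[33,-10.3,0],"roll":0,"grip":20},
  {"xyz":[33,-10.3,0],"roll":0,"grip":20},
  {"xyz":[33,-10.3,0],"roll":0,"grip":20},
])

```text
time_s: 5.53
position: [0.5875, -0.0854, 0.1036]
tcp_rot: [[0.14, 0.99, -0.003], [0.99, -0.139, 0.001], [0.001, -0.003, -1.0]]
force: [0.4, 0.2, -1.4]
opening: 0.525
grasp_force: 30.0
```

Emit:
move_arm([
  {"xyz":[33,-10.3,0],"roll":0,"grip":20},
  {"xyz":[28,-8.7,0],"roll":0,"grip":20},
  {"xyz":[15,-4.7,0],"roll":0,"grip":20},
  {"xyz":[7,-2.2,0],"roll":0,"grip":20},
  {"xyz":[0,0,0],"roll":0,"grip":20},
])

```text
time_s: 5.95
position: [0.5737, 0.0001, 0.1039]
tcp_rot: [[0.136, 0.991, -0.002], [0.991, -0.136, 0.001], [0.0, -0.003, -1.0]]
force: [0.9, -1.1, -0.0]
opening: 0.522
grasp_force: 30.0
```

```bash
cat > fit.py <<'E'
from h import *
from scipy.optimize import least_squares
import sys
# held/placed things from both views: cylinders fit on side/lid points, printed per camera
def circ(P,r):
    f=lambda c:np.hypot(P[:,0]-c[0],P[:,1]-c[1])-r
    return least_squares(f,P[:,:2].mean(0),loss="soft_l1",f_scale=.002).x
def views():
    return {n:(lambda c:(c[0],cloud(n,c[1])))(bot.capture(n)) for n in("scene","top")}
E
python3 - <<'E'
from fit import *
s=bot.read_state();T=s["position"];print(T,s["grasp_force"])
V=views()
for n,(im,P) in V.items():
    k=lambda c,r,z0,z1:P[(np.hypot(P[:,0]-c[0],P[:,1]-c[1])<r)&(P[:,2]>z0)&(P[:,2]<z1)]
    J=k(T,.035,.056,.10);print(n,"held",len(J),J[:,2].min().round(4), end=" ")
    if n=="scene":print(circ(J,.023).round(4))
    S=k((.578,.061),.045,.085,.11);r=cv2.minAreaRect((S[:,:2]*1000).astype(np.float32));print("stored",np.round(r[0],1),np.round(r[1],1))
    if n=="scene":S=k((.578,.061),.04,.035,.085);print(len(S),circ(S,.026).round(4))
    C=k((.575,.019),.1,.015,.032);r=cv2.minAreaRect((C[:,:2]*1000).astype(np.float32));print("case",np.round(r[0],1),np.round(r[1],1),round(r[2],1))
im=V["scene"][0];u,v=w2p("scene",(.575,.019,.05)).astype(int);cv2.imwrite("pics/c1.png",cv2.resize(im[v-70:v+50,u-70:u+70],None,fx=5,fy=5,interpolation=2)[:,:,::-1])
E
```

```text
[5.73731281e-01 5.90238057e-05 1.03915751e-01] 29.994424944743514
scene held 148 0.0561 [ 0.5708 -0.0007]
stored [577.   53.5] [70.9 50.7]
259 [0.5768 0.0619]
case [575.3  21. ] [152.8  82.1] 82.8
top held 3 0.0926 stored [582.6  59.3] [45.4 50.2]
case [582.6  61.8] [56.7 82.2] 82.1
```

View pics/c1.png

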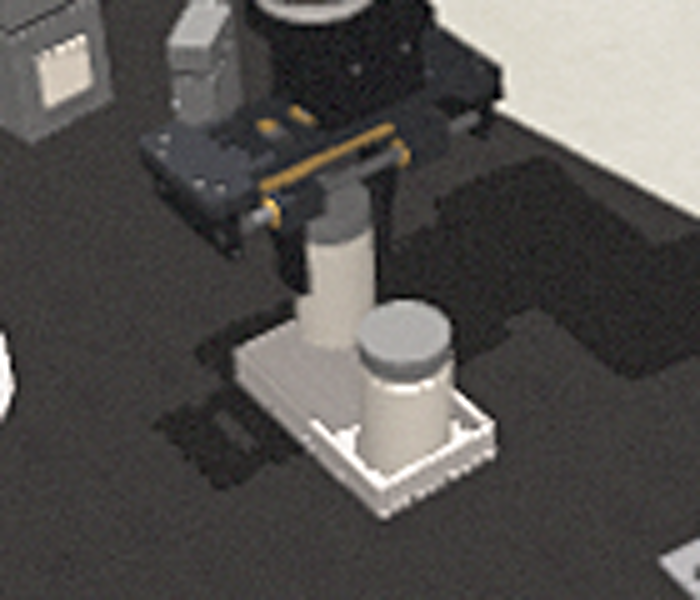

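The scene crop shows the jar held over the case with its lower edge at about (335,345), clear of the stored jar at (405,390). I'll shift the remaining 11 mm and lower it.

Emit:
move_arm([
  {"xyz":[5.9,-0.8,0],"roll":0,"grip":20},
  {"xyz":[5,-0.7,0],"roll":0,"grip":20},
  {"xyz":[0,0,0],"roll":0,"grip":20},
  {"xyz":[0,0,10],"roll":0,"grip":20},
  {"xyz":[0,0,12],"roll":0,"grip":20},
])

```text
time_s: 6.47
position: [0.5765, 0.008, 0.0828]
tcp_rot: [[0.139, 0.99, 0.003], [0.99, -0.139, -0.001], [-0.0, 0.003, -1.0]]
force: [0.2, 0.0, -1.2]
opening: 0.526
grasp_force: 30.0
```

Emit:
move_arm([
  {"xyz":[0,0,12],"roll":0,"grip":20},
  {"xyz":[0,0,10],"roll":0,"grip":20},
  {"xyz":[0,0,5],"roll":0,"grip":20},
  {"xyz":[0,0,3],"roll":0,"grip":20},
  {"xyz":[0,0,0],"roll":0,"grip":20},
])

```text
time_s: 6.88
position: [0.5749, 0.0086, 0.0515]
tcp_rot: [[0.139, 0.99, -0.002], [0.99, -0.139, 0.0], [0.0, -0.002, -1.0]]
force: [-0.9, 0.2, -0.8]
opening: 0.524
grasp_force: 30.0
```

Emit:
move_arm([
  {"xyz":[0,0,1],"roll":0,"grip":20},
  {"xyz":[0,0,1],"roll":0,"grip":20},
  {"xyz":[0,0,0],"roll":0,"grip":20},
  {"xyz":[0,0,0],"roll":0,"grip":20},
])

```text
time_s: 7.22
position: [0.5757, 0.0086, 0.051]
tcp_rot: [[0.139, 0.99, 0.001], [0.99, -0.139, -0.0], [-0.0, 0.001, -1.0]]
force: [0.3, 0.2, -1.2]
opening: 0.52
grasp_force: 30.0
```

```bash
python3 - <<'E'
from fit import *
s=bot.read_state();T=s["position"];print(T,s["force"])
P=views()["scene"][1]
k=lambda c,r,z0,z1:P[(np.hypot(P[:,0]-c[0],P[:,1]-c[1])<r)&(P[:,2]>z0)&(P[:,2]<z1)]
J=k(T,.035,.03,.088);print(len(J),circ(J,.023).round(4))
S=k((.578,.061),.04,.035,.085);print(len(S),circ(S,.026).round(4))
E
```

```text
[0.57569301 0.00860687 0.05098343] [ 0.30058207  0.20665215 -1.21412254]
186 [0.5795 0.0038]
286 [0.5773 0.0609]
```

```bash
python3 - <<'E'
from fit import *
s=bot.read_state();T=s["position"];R=s["tcp_rot"];print(T,s["force"])
P=views()["scene"][1]
L=(P-T)@R; P=P[(abs(L[:,1])<.024)&(abs(L[:,0])<.032)&(P[:,2]>.03)&(P[:,2]<.09)]
print(len(P),circ(P,.023).round(4),P[P[:,2]<.049].shape,circ(P[P[:,2]<.049],.023).round(4))
E
```

```text
[0.5756114  0.00860728 0.05092589] [ 0.25281511 -0.27185273 -1.25694973]
133 [0.5736 0.0072] (40, 3) [0.5733 0.0077]
```

Emit:
move_arm([
  {"xyz":[1.5,0,0],"roll":0,"grip":20},
  {"xyz":[1.5,0,0],"roll":0,"grip":20},
  {"xyz":[0,0,0.8],"roll":0,"grip":20},
  {"xyz":[0,0,0.8],"roll":0,"grip":20},
  {"xyz":[0,0,0],"roll":0,"grip":20},
])

```text
time_s: 7.83
position: [0.5757, 0.0117, 0.0488]
tcp_rot: [[0.139, 0.99, -0.0], [0.99, -0.139, 0.0], [0.0, -0.0, -1.0]]
force: [0.1, 0.8, -0.5]
opening: 0.528
grasp_force: 30.0
```

Emit:
move_arm([
  {"xyz":[0,0,0.5],"roll":0,"grip":20},
  {"xyz":[0,0,0],"roll":0,"grip":20},
  {"xyz":[0,0,0],"roll":0,"grip":20},
])

```text
time_s: 8.08
position: [0.5757, 0.0116, 0.0487]
tcp_rot: [[0.139, 0.99, -0.0], [0.99, -0.139, 0.0], [0.0, -0.0, -1.0]]
force: [-1.4, 0.6, 1.4]
opening: 0.524
grasp_force: 30.0
```

Emit:
move_arm([
  {"xyz":[0,0,0],"roll":0,"grip":60},
  {"xyz":[0,0,0],"roll":0,"grip":75},
  {"xyz":[0,0,0],"roll":0,"grip":90},
  {"xyz":[0,0,0],"roll":0,"grip":90},
  {"xyz":[0,0,0],"roll":0,"grip":90},
])

```text
time_s: 8.5
position: [0.5759, 0.0115, 0.0484]
tcp_rot: [[0.139, 0.99, 0.0], [0.99, -0.139, -0.0], [-0.0, 0.0, -1.0]]
force: [0.3, -0.3, -0.5]
opening: 0.819
grasp_force: 0.0
```

Emit:
move_arm([
  {"xyz":[0,0,-10],"roll":0,"grip":100},
  {"xyz":[0,0,-25],"roll":0,"grip":100},
  {"xyz":[0,0,-35],"roll":0,"grip":100},
  {"xyz":[0,0,-35],"roll":0,"grip":100},
  {"xyz":[0,0,-7],"roll":0,"grip":100},
])

```text
time_s: 8.92
position: [0.5794, 0.0111, 0.1667]
tcp_rot: [[0.139, 0.99, 0.011], [0.99, -0.139, -0.002], [-0.0, 0.011, -1.0]]
force: [0.5, -0.8, 0.6]
opening: 0.997
grasp_force: 0.0
```

Emit:
move_arm([
  {"xyz":[-36.5,-10.9,0],"roll":0,"grip":100},
  {"xyz":[-36.5,-10.9,0],"roll":0,"grip":100},
  {"xyz":[-36.5,-10.9,0],"roll":0,"grip":100},
  {"xyz":[-36.5,-10.9,0],"roll":0,"grip":100},
  {"xyz":[-36.5,-10.9,0],"roll":0,"grip":100},
])

```text
time_s: 9.33
position: [0.4955, -0.1627, 0.1609]
tcp_rot: [[0.138, 0.99, 0.0], [0.99, -0.138, -0.0], [-0.0, 0.001, -1.0]]
force: [0.7, -0.3, -0.7]
opening: 1.0
grasp_force: 0.0
```

Emit:
move_arm([
  {"xyz":[-36.5,-10.9,0],"roll":0,"grip":100},
  {"xyz":[-36.5,-10.9,0],"roll":0,"grip":100},
  {"xyz":[-36.5,-10.9,0],"roll":0,"grip":100},
  {"xyz":[0,0,0],"roll":-0.112,"grip":100},
  {"xyz":[0,0,0],"roll":-0.112,"grip":100},
])

```text
time_s: 9.75
position: [0.4479, -0.2681, 0.1608]
tcp_rot: [[-0.085, 0.996, 0.001], [0.996, 0.085, -0.001], [-0.001, 0.001, -1.0]]
force: [0.2, 0.1, -0.0]
opening: 0.997
grasp_force: 0.0
```

Emit:
move_arm([
  {"xyz":[0,0,0],"roll":-0.112,"grip":100},
  {"xyz":[0,0,0],"roll":-0.112,"grip":100},
  {"xyz":[0,0,0],"roll":-0.112,"grip":100},
  {"xyz":[0,0,0],"roll":-0.11,"grip":100},
  {"xyz":[0,0,0],"roll":0,"grip":100},
])

```text
time_s: 10.17
position: [0.4487, -0.2654, 0.1607]
tcp_rot: [[-0.507, 0.862, 0.0], [0.862, 0.507, -0.0], [-0.0, -0.0, -1.0]]
force: [0.2, -0.3, -0.2]
opening: 1.002
grasp_force: 0.0
```

```bash
python3 - <<'E'
from fit import *
s=bot.read_state();T=s["position"];print(T)
V=views()
im,P=V["top"]
k=lambda c,r,z0,z1:P[(np.hypot(P[:,0]-c[0],P[:,1]-c[1])<r)&(P[:,2]>z0)&(P[:,2]<z1)]
C=k((.577,.017),.1,.015,.032);r=cv2.minAreaRect((C[:,:2]*1000).astype(np.float32));print("case",np.round(r[0],1),np.round(r[1],1),round(r[2],1))
for c,h in(((.580,.0585),.031),((.575,.007),.028)):
    S=k(c,h,.085,.11);r=cv2.minAreaRect((S[:,:2]*1000).astype(np.float32));print("jar",np.round(r[0],1),np.round(r[1],1))
im,P=V["scene"]
k=lambda c,r,z0,z1:P[(np.hypot(P[:,0]-c[0],P[:,1]-c[1])<r)&(P[:,2]>z0)&(P[:,2]<z1)]
for c,h,q in(((.577,.063),.04,.026),((.574,.011),.03,.023)):
    print(circ(k(c,h,.035,.085),q).round(4))
C=k((.574,.021),.1,.015,.032);r=cv2.minAreaRect((C[:,:2]*1000).astype(np.float32));print("case",np.round(r[0],1),np.round(r[1],1),round(r[2],1))
E
```

```text
[ 0.44871143 -0.26543892  0.16073148]
case [576.5  16.4] [148.1  83.1] 82.0
jar [580.1  58. ] [52.4 49.5]
jar [576.8   8. ] [44.  45.5]
[0.5774 0.0611]
[0.5725 0.0114]
case [575.1  21.9] [150.4  83.3] 82.9
```

Jar stands in place with a 1 mm gap to the stored jar. Now grip the box.

Emit:
move_arm([
  {"xyz":[0,0,25],"roll":0,"grip":100},
  {"xyz":[0,0,30],"roll":0,"grip":100},
  {"xyz":[0,0,30],"roll":0,"grip":100},
  {"xyz":[0,0,20],"roll":0,"grip":100},
  {"xyz":[0,0,10.7],"roll":0,"grip":100},
])

```text
time_s: 10.68
position: [0.4477, -0.2644, 0.0425]
tcp_rot: [[-0.504, 0.864, -0.003], [0.864, 0.504, 0.003], [0.004, -0.001, -1.0]]
force: [0.1, 0.5, -0.1]
opening: 1.002
grasp_force: 0.0
```

Emit:
move_arm([
  {"xyz":[0,0,0],"roll":0,"grip":100},
  {"xyz":[0,0,0],"roll":0,"grip":80},
  {"xyz":[0,0,0],"roll":0,"grip":70},
  {"xyz":[0,0,0],"roll":0,"grip":60},
  {"xyz":[0,0,0],"roll":0,"grip":50},
])

```text
time_s: 11.1
position: [0.4496, -0.2661, 0.046]
tcp_rot: [[-0.506, 0.863, 0.002], [0.863, 0.506, -0.002], [-0.003, 0.001, -1.0]]
force: [-0.2, -0.1, -0.1]
opening: 0.779
grasp_force: 0.0
```

Emit:
move_arm([
  {"xyz":[0,0,0],"roll":0,"grip":40},
  {"xyz":[0,0,0],"roll":0,"grip":30},
  {"xyz":[0,0,0],"roll":0,"grip":30},
  {"xyz":[0,0,0],"roll":0,"grip":30},
])

```text
time_s: 11.43
position: [0.4491, -0.2657, 0.0455]
tcp_rot: [[-0.506, 0.863, 0.001], [0.863, 0.506, -0.001], [-0.001, 0.0, -1.0]]
force: [-0.6, 0.3, 6.1]
opening: 0.643
grasp_force: 29.9
```

Emit:
move_arm([
  {"xyz":[0,0,-10],"roll":0,"grip":30},
  {"xyz":[0,0,-20],"roll":0,"grip":30},
  {"xyz":[0,0,-20],"roll":0,"grip":30},
  {"xyz":[0,0,-10],"roll":0,"grip":30},
  {"xyz":[0,0,0],"roll":0.07,"grip":30},
])

```text
time_s: 11.85
position: [0.4501, -0.2665, 0.1072]
tcp_rot: [[-0.444, 0.896, 0.004], [0.896, 0.444, -0.003], [-0.005, 0.002, -1.0]]
force: [0.0, 0.0, -1.0]
opening: 0.638
grasp_force: 29.9
```

Emit:
move_arm([
  {"xyz":[0,0,0],"roll":0.11,"grip":30},
  {"xyz":[0,0,0],"roll":0.11,"grip":30},
  {"xyz":[0,0,0],"roll":0.11,"grip":30},
  {"xyz":[0,0,0],"roll":0.11,"grip":30},
  {"xyz":[0,0,0],"roll":0.11,"grip":30},
])

```text
time_s: 12.27
position: [0.4486, -0.2652, 0.1048]
tcp_rot: [[0.095, 0.995, -0.0], [0.995, -0.095, 0.0], [0.0, -0.0, -1.0]]
force: [0.4, 0.4, -1.4]
opening: 0.64
grasp_force: 29.9
```

Emit:
move_arm([
  {"xyz":[0,0,0],"roll":0.05,"grip":30},
  {"xyz":[14,4.8,0],"roll":0,"grip":30},
  {"xyz":[28,9.6,0],"roll":0,"grip":30},
  {"xyz":[34,11.7,0],"roll":0,"grip":30},
  {"xyz":[34,11.7,0],"roll":0,"grip":30},
])

```text
time_s: 12.68
position: [0.5017, -0.1612, 0.1048]
tcp_rot: [[0.141, 0.99, -0.0], [0.99, -0.141, 0.0], [0.0, -0.0, -1.0]]
force: [0.9, -0.9, -1.5]
opening: 0.643
grasp_force: 29.9
```

Emit:
move_arm([
  {"xyz":[34,11.7,0],"roll":0,"grip":30},
  {"xyz":[34,11.7,0],"roll":0,"grip":30},
  {"xyz":[34,11.7,0],"roll":0,"grip":30},
  {"xyz":[24,8.3,0],"roll":0,"grip":30},
  {"xyz":[12.9,4.4,0],"roll":0,"grip":30},
])

```text
time_s: 13.1
position: [0.5691, -0.0278, 0.1048]
tcp_rot: [[0.136, 0.991, 0.001], [0.991, -0.136, 0.001], [0.001, 0.0, -1.0]]
force: [0.6, -1.1, -0.7]
opening: 0.639
grasp_force: 29.9
```

Emit:
move_arm([
  {"xyz":[0,0,0],"roll":0,"grip":30},
  {"xyz":[0,0,0],"roll":0,"grip":30},
  {"xyz":[0,0,0],"roll":0,"grip":30},
  {"xyz":[0,0,0],"roll":0,"grip":30},
])

```text
time_s: 13.43
position: [0.5675, -0.0323, 0.1046]
tcp_rot: [[0.141, 0.99, -0.001], [0.99, -0.141, -0.0], [-0.0, -0.001, -1.0]]
force: [0.5, -0.1, -0.7]
opening: 0.643
grasp_force: 29.9
```

```bash
python3 - <<'E'
from fit import *
s=bot.read_state();T=s["position"];R=s["tcp_rot"];print(T,R[:,1].round(3),s["grasp_force"])
V=views()
P=V["scene"][1];L=(P-T)@R*1000
B=L[(abs(L[:,0])<40)&(abs(L[:,1])<40)&(P[:,2]>.055)&(P[:,2]<.1)]
print(len(B),np.percentile(B[:,0],[1,10,50,90,99]).round(1),np.percentile(B[:,1],[1,10,50,90,99]).round(1),"bottom",(T[2]*1000-np.percentile(B[:,2],99.5)).round(1))
F=B[(B[:,0]>8)];q=np.polyfit(F[:,1],F[:,0],1);print("front face",np.median(F[:,0]),q)
im=V["scene"][0];u,v=w2p("scene",(.575,.019,.05)).astype(int);cv2.imwrite("pics/c2.png",cv2.resize(im[v-70:v+50,u-70:u+70],None,fx=5,fy=5,interpolation=2)[:,:,::-1])
E
```

```text
[ 0.56752875 -0.03225805  0.10464895] [ 0.99  -0.141 -0.001] 29.910992754851122
187 [-9.2 -0.3 15.8 34.8 39.3] [-28.6 -16.7  13.1  25.3  27. ] bottom 57.7
front face 16.505034042178796 [-0.08804578 21.26327473]
```

View pics/c2.png

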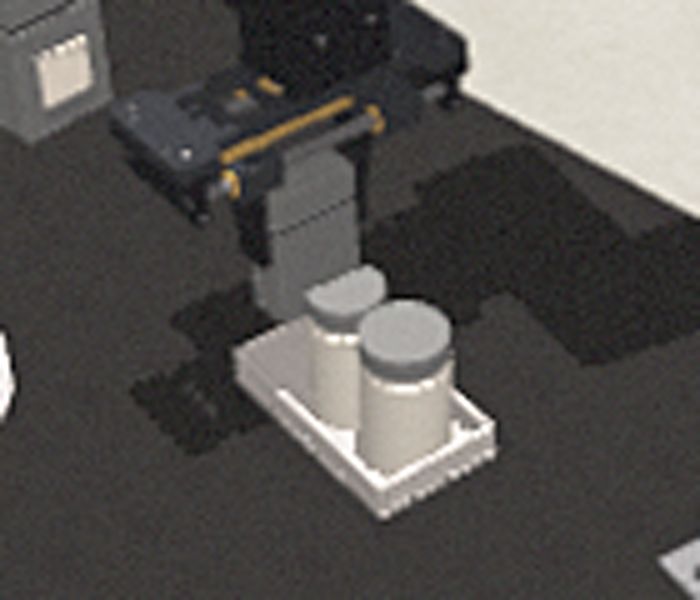

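The crop shows the box held at (310,240), upright, just behind the jar and above the free end of the case. I'll nudge it 1 mm towards the jar, lower it to just above the wall and check the face.

Emit:
move_arm([
  {"xyz":[1.2,0,5],"roll":0,"grip":30},
  {"xyz":[0,0,10],"roll":0,"grip":30},
  {"xyz":[0,0,8],"roll":0,"grip":30},
  {"xyz":[0,0,4],"roll":0,"grip":30},
  {"xyz":[0,0,0],"roll":0,"grip":30},
])

```text
time_s: 13.95
position: [0.5671, -0.0295, 0.076]
tcp_rot: [[0.139, 0.99, -0.004], [0.99, -0.139, 0.001], [0.0, -0.004, -1.0]]
force: [0.1, 0.9, -0.9]
opening: 0.64
grasp_force: 29.9
```

Emit:
move_arm([
  {"xyz":[0,0,0],"roll":0,"grip":30},
  {"xyz":[0,0,0],"roll":0,"grip":30},
  {"xyz":[0,0,0],"roll":0,"grip":30},
])

```text
time_s: 14.2
position: [0.5687, -0.0297, 0.078]
tcp_rot: [[0.139, 0.99, 0.001], [0.99, -0.139, -0.0], [-0.0, 0.001, -1.0]]
force: [0.4, -1.1, -1.1]
opening: 0.644
grasp_force: 29.9
```

```bash
python3 - <<'E'
from fit import *
s=bot.read_state();T=s["position"];R=s["tcp_rot"];print(T,s["force"])
V=views()
P=V["scene"][1];L=(P-T)@R*1000
for z0,z1 in((.03,.073),(.08,.115)):
  F=L[(L[:,0]>8)&(L[:,0]<19.5)&(abs(L[:,1])<25)&(P[:,2]>z0)&(P[:,2]<z1)]
  print("face",len(F),np.percentile(F[:,0],[10,50,90]).round(1),np.polyfit(F[:,1],F[:,0],1).round(3))
# case -y wall, in TCP axes
for n in V:
  P=V[n][1];L=(P-T)@R*1000
  W=L[(L[:,0]<-8)&(L[:,0]>-40)&(abs(L[:,1])<45)&(P[:,2]>.021)&(P[:,2]<.029)]
  print(n,len(W),np.percentile(W[:,0],[2,10,50,90,98]).round(1) if len(W) else "")
  J=P[(np.hypot(P[:,0]-.574,P[:,1]-.010)<.03)&(P[:,2]>.09)&(P[:,2]<.1)];l=(J-T)@R*1000
  l=l[l[:,0]>20.5];print("lid",len(l),np.percentile(l[:,0],[1,5,50,99]).round(1))
E
```

```text
[ 0.56868709 -0.02969135  0.07797227] [ 0.36693865 -1.14251825 -1.06186226]
face 49 [13.5 16.  18. ] [-0.041 16.538]
face 119 [14.  15.6 17.2] [-7.0000e-03  1.5507e+01]
scene 12 [-24.2 -23.4 -18.7 -12.7  -9.3]
lid 154 [22.7 24.9 45.9 67.5]
top 0 
lid 49 [31.5 32.  59.8 69.1]
```

Emit:
move_arm([
  {"xyz":[-0.6,0,4],"roll":0,"grip":30},
  {"xyz":[0,0,8],"roll":0,"grip":30},
  {"xyz":[0,0,8],"roll":0,"grip":30},
  {"xyz":[0,0,5],"roll":0,"grip":30},
  {"xyz":[0,0,2],"roll":0,"grip":30},
])

```text
time_s: 14.72
position: [0.5673, -0.03, 0.0496]
tcp_rot: [[0.139, 0.99, -0.003], [0.99, -0.139, 0.001], [0.0, -0.003, -1.0]]
force: [-3.2, 0.4, 15.0]
opening: 0.643
grasp_force: 29.9
```

Emit:
move_arm([
  {"xyz":[0,0,0.8],"roll":0,"grip":30},
  {"xyz":[0,0,0],"roll":0,"grip":30},
  {"xyz":[0,0,0],"roll":0,"grip":30},
  {"xyz":[0,0,0],"roll":0,"grip":30},
])

```text
time_s: 15.05
position: [0.5684, -0.0303, 0.0498]
tcp_rot: [[0.139, 0.99, 0.0], [0.99, -0.139, -0.0], [-0.0, 0.0, -1.0]]
force: [0.1, 0.4, -1.3]
opening: 0.644
grasp_force: 29.9
```

Emit:
move_arm([
  {"xyz":[0,0,0.6],"roll":0,"grip":30},
  {"xyz":[0,0,0],"roll":0,"grip":30},
  {"xyz":[0,0,0],"roll":0,"grip":30},
])

```text
time_s: 15.3
position: [0.5685, -0.0303, 0.0496]
tcp_rot: [[0.139, 0.99, 0.0], [0.99, -0.139, -0.0], [-0.0, 0.0, -1.0]]
force: [-0.3, -1.0, 0.9]
opening: 0.639
grasp_force: 29.9
```

Emit:
move_arm([
  {"xyz":[0,0,0],"roll":0,"grip":70},
  {"xyz":[0,0,0],"roll":0,"grip":80},
  {"xyz":[0,0,0],"roll":0,"grip":95},
  {"xyz":[0,0,0],"roll":0,"grip":95},
  {"xyz":[0,0,0],"roll":0,"grip":95},
])

```text
time_s: 15.72
position: [0.5683, -0.0303, 0.0493]
tcp_rot: [[0.139, 0.99, 0.0], [0.99, -0.139, 0.0], [0.0, 0.0, -1.0]]
force: [0.6, 0.0, 0.5]
opening: 0.9
grasp_force: 0.0
```

Emit:
move_arm([
  {"xyz":[0,0,-10],"roll":0,"grip":95},
  {"xyz":[0,0,-25],"roll":0,"grip":95},
  {"xyz":[0,0,-35],"roll":0,"grip":95},
  {"xyz":[0,0,-35],"roll":0,"grip":95},
  {"xyz":[0,0,-20],"roll":0,"grip":95},
])

```text
time_s: 16.13
position: [0.5699, -0.0306, 0.1786]
tcp_rot: [[0.139, 0.99, 0.005], [0.99, -0.139, -0.001], [-0.001, 0.005, -1.0]]
force: [1.3, -0.5, -0.1]
opening: 0.949
grasp_force: 0.0
```

```bash
python3 - <<'E'
from fit import *
s=bot.read_state();print(s["position"])
V=views();
np.save("s2.npy",V["scene"][0]);np.save("t2.npy",V["top"][0])
for n in V:
  im,P=V[n]
  r=cv2.minAreaRect((lambda A:(A[:,:2]*1000).astype(np.float32))(P[(np.hypot(P[:,0]-.569,P[:,1]+.032)<.032)&(P[:,2]>.09)&(P[:,2]<.1)]));print(n,"boxtop",np.round(r[0],1),np.round(r[1],1),round(r[2],1))
  H=P[(np.hypot(P[:,0]-.5177,P[:,1]-.2962)<.085)&(P[:,2]>.07)&(P[:,2]<.09)]
  r=cv2.minAreaRect((H[:,:2]*1000).astype(np.float32));print(n,"counter",np.round(r[0],1),np.round(r[1],1),round(r[2],1))
  for l in("wheel_top","window"):
    print(l,[(c2w(n,q["at"]).round(3),round(q["conf"],2)) for q in bot.spot_in(l,n)])
f=lambda im,c,h,k:cv2.resize(im[c[1]-h:c[1]+h,c[0]-h:c[0]+h],None,fx=k,fy=k,interpolation=2)
a=f(V["top"][0],w2p("top",(.5177,.2962,.08)).astype(int),25,8)
b=f(V["scene"][0],w2p("scene",(.5177,.2962,.08)).astype(int),25,8)
cv2.imwrite("pics/w1.png",np.hstack([a,b])[:,:,::-1])
E
```

```text
[ 0.56989774 -0.03055952  0.17859597]
scene boxtop [568.2 -22.4] [42.9 56. ] 79.9
scene counter [516.  298.2] [96.7 87.8] 77.1
wheel_top [(array([0.362, 0.322, 0.055]), 0.69), (array([0.531, 0.317, 0.055]), 0.6)]
window [(array([0.361, 0.323, 0.057]), 0.81), (array([0.528, 0.319, 0.053]), 0.8), (array([0.52 , 0.266, 0.064]), 0.64)]
top boxtop [572.1  -2. ] [ 2.2 20.1] 83.0
top counter [518.9 294.2] [94.1 83.7] 77.3
wheel_top [(array([0.517, 0.286, 0.058]), 0.79)]
window [(array([0.513, 0.29 , 0.054]), 0.65), (array([0.356, 0.295, 0.072]), 0.63)]
```

View pics/w1.png

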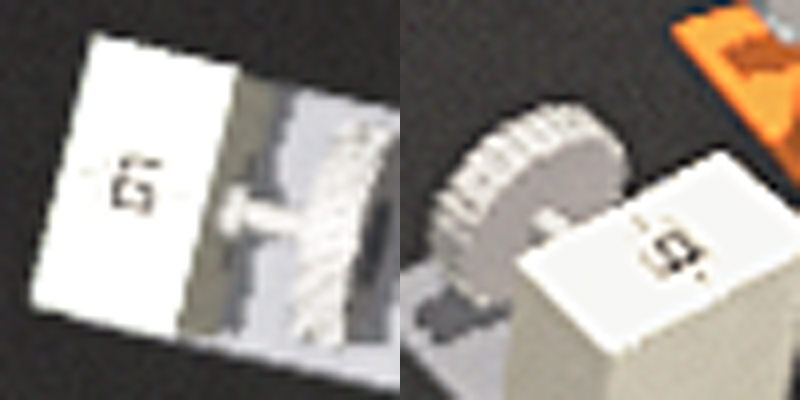

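Top crop: the counter's digit at about (130,190) looks like a 5 or 6. Scene crop: at (675,250), with ticks at (640,222) and (705,280). I'll rectify the window from both cameras to read it better.

```bash
cat > win.py <<'E'
from fit import *
a=np.deg2rad(-12.8);X=np.array([np.cos(a),np.sin(a),0]);Y=np.array([-np.sin(a),np.cos(a),0])
C={"top":np.array([.5189,.2942,.084]),"scene":np.array([.516,.2982,.084])}
def rect(name,n=4,s=8,h=20):
    im=np.mean([bot.capture(name)[0].astype(float) for _ in range(n)],0).astype(np.uint8)
    c=C[name]+.0245*Y
    src=[w2p(name,c+.001*(h*i*X+h*j*Y)) for i,j in((1,1),(1,-1),(-1,-1),(-1,1))]
    S=2*h*s;M=cv2.getPerspectiveTransform(np.float32(src),np.float32([(0,0),(S,0),(S,S),(0,S)]))
    return cv2.warpPerspective(im,M,(S,S),flags=cv2.INTER_CUBIC)
def shot(f):
    cv2.imwrite(f,np.hstack([rect("top"),rect("scene")])[:,:,::-1])
E
python3 -c "
from win import *
shot('pics/w2.png')"
```

```text
(no output)
```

View pics/w2.png

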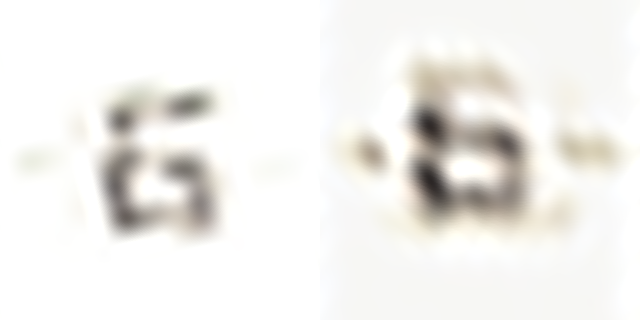

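The rectified window shows a 6, close to centred: top-view digit at rows 90–235 and ticks at about row 160. So it needs three digits, about 108°, back towards the robot. I'll locate the wheel more exactly and check the packing while I turn the gripper.

```bash
python3 - <<'E'
from win import *
for n in C:
    im,d=bot.capture(n);P=cloud(n,d);L=P-C[n]*[1,1,0];x=L@X*1000;y=L@Y*1000;z=P[:,2]*1000
    m=(abs(x)<40)&(y>-60)&(y<-22)&(z>66)&(z<92)
    h=(abs(x)<60)&(y>-10)&(y<60)&(z>76)&(z<92)
    print(n,m.sum(),"y",np.percentile(y[m],[2,10,50,90,98]).round(1),"x",np.percentile(x[m],[2,98]).round(1),"z99",np.percentile(z[m],98),"hous y",np.percentile(y[h],[2,98]).round(1),"x",np.percentile(x[h],[2,98]).round(1))
    t=m&(z>76);print("x of top",np.median(x[t]),"y",np.percentile(y[t],[5,50,95]))
    B=P[(np.hypot(P[:,0]-.569,P[:,1]+.032)<.035)&(P[:,2]>.085)&(P[:,2]<.103)]
    print("box lean z",np.percentile(B[:,2],[5,50,95]).round(3) if len(B) else 0)
E
```

```text
top 165 y [-47.  -46.4 -39.6 -32.4 -31. ] x [-28.5  28.1] z99 87.7634851200873 hous y [ 2.4 45.2] x [-40.2  40.4]
x of top -1.4079199071208723 y [-46.71547718 -39.24200138 -31.29727663]
box lean z [0.091 0.095 0.098]
scene 154 y [-46.9 -44.4 -34.7 -30.3 -29.5] x [-26.   28.3] z99 84.96923499214206 hous y [ 3.  47.1] x [-40.2  42.4]
x of top 2.780117304539794 y [-46.18131829 -36.53355744 -30.0332167 ]
box lean z [0.087 0.095 0.097]
```

Emit:
move_arm([
  {"xyz":[0,0,0],"roll":-0.124,"grip":41},
  {"xyz":[0,0,0],"roll":-0.124,"grip":41},
  {"xyz":[0,0,0],"roll":-0.124,"grip":41},
  {"xyz":[0,0,0],"roll":-0.124,"grip":41},
  {"xyz":[0,0,0],"roll":-0.124,"grip":41},
])

```text
time_s: 17.35
position: [0.5683, -0.0303, 0.1744]
tcp_rot: [[-0.468, 0.884, 0.0], [0.884, 0.468, 0.0], [0.0, 0.0, -1.0]]
force: [-0.5, -0.8, 0.8]
opening: 0.658
grasp_force: 0.0
```

Emit:
move_arm([
  {"xyz":[0,0,0],"roll":-0.124,"grip":41},
  {"xyz":[0,0,0],"roll":-0.124,"grip":41},
  {"xyz":[0,0,0],"roll":-0.124,"grip":41},
  {"xyz":[0,0,0],"roll":-0.124,"grip":41},
  {"xyz":[0,0,0],"roll":-0.124,"grip":41},
])

```text
time_s: 17.77
position: [0.5684, -0.0303, 0.1744]
tcp_rot: [[-0.894, 0.448, 0.0], [0.448, 0.894, -0.0], [-0.0, 0.0, -1.0]]
force: [0.2, 0.6, 0.3]
opening: 0.415
grasp_force: 0.0
```

Emit:
move_arm([
  {"xyz":[0,0,0],"roll":-0.124,"grip":41},
  {"xyz":[0,0,0],"roll":-0.124,"grip":41},
  {"xyz":[0,0,0],"roll":0,"grip":41},
  {"xyz":[0,0,0],"roll":0,"grip":41},
])

```text
time_s: 18.1
position: [0.5683, -0.0303, 0.1744]
tcp_rot: [[-0.975, 0.224, 0.0], [0.224, 0.975, 0.0], [-0.0, 0.0, -1.0]]
force: [0.4, 0.4, -0.1]
opening: 0.409
grasp_force: 0.0
```

Emit:
move_arm([
  {"xyz":[12.1,29.9,0],"roll":0,"grip":41},
  {"xyz":[12.1,29.9,0],"roll":0,"grip":41},
  {"xyz":[12.1,29.9,0],"roll":0,"grip":41},
  {"xyz":[12.1,29.9,0],"roll":0,"grip":41},
  {"xyz":[12.1,29.9,0],"roll":0,"grip":41},
])

```text
time_s: 18.52
position: [0.5419, 0.1302, 0.1744]
tcp_rot: [[-0.975, 0.224, 0.0], [0.224, 0.975, 0.0], [-0.0, 0.0, -1.0]]
force: [-0.2, -0.6, -0.4]
opening: 0.411
grasp_force: 0.0
```

Emit:
move_arm([
  {"xyz":[12.1,29.9,0],"roll":0,"grip":41},
  {"xyz":[12.1,29.9,0],"roll":0,"grip":41},
  {"xyz":[12.1,29.9,0],"roll":0,"grip":41},
  {"xyz":[12.1,29.9,0],"roll":0,"grip":41},
  {"xyz":[0,0,0],"roll":0,"grip":41},
])

```text
time_s: 18.93
position: [0.5201, 0.2615, 0.1745]
tcp_rot: [[-0.976, 0.219, 0.0], [0.219, 0.976, 0.003], [0.0, 0.003, -1.0]]
force: [-0.4, -0.1, -0.5]
opening: 0.407
grasp_force: 0.0
```

Emit:
move_arm([
  {"xyz":[0,0,25],"roll":0,"grip":41},
  {"xyz":[0,0,25],"roll":0,"grip":41},
  {"xyz":[0,0,20],"roll":0,"grip":41},
  {"xyz":[0,0,0],"roll":0,"grip":41},
  {"xyz":[0,0,0],"roll":0,"grip":41},
])

```text
time_s: 19.35
position: [0.5208, 0.2556, 0.1035]
tcp_rot: [[-0.975, 0.222, -0.003], [0.222, 0.975, -0.001], [0.002, -0.001, -1.0]]
force: [-0.0, -0.1, 0.8]
opening: 0.412
grasp_force: 0.0
```

```bash
python3 - <<'E'
from win import *
s=bot.read_state();T=s["position"];print(T,s["opening"])
d=T-[.509,.2586,0];print("rel wheel_top X,Y mm",d@X*1000,d@Y*1000)
im,_=bot.capture("scene");u,v=w2p("scene",T).astype(int);cv2.imwrite("pics/w3.png",cv2.resize(im[v-45:v+45,u-50:u+50],None,fx=6,fy=6,interpolation=2)[:,:,::-1])
E
```

```text
[0.52079827 0.25560385 0.10353891] 0.41244097748786385
rel wheel_top X,Y mm 12.16886926762398 -0.3078056672254977
```

View pics/w3.png

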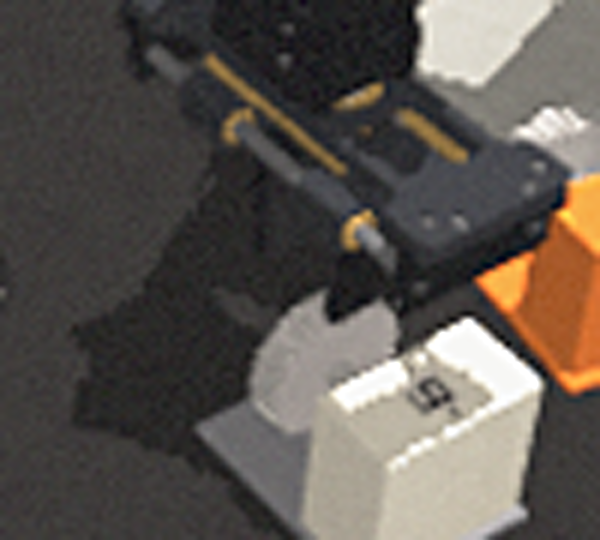

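The crop shows the fingers straddling the wheel rim at about (345,300). The 6 stays visible to the scene camera at (430,390). Descend, grip, roll.

Emit:
move_arm([
  {"xyz":[0,0,15],"roll":0,"grip":41},
  {"xyz":[0,0,15],"roll":0,"grip":41},
  {"xyz":[0,0,7.5],"roll":0,"grip":41},
  {"xyz":[0,0,0],"roll":0,"grip":41},
  {"xyz":[0,0,0],"roll":0,"grip":30},
])

```text
time_s: 19.82
position: [0.522, 0.2562, 0.0677]
tcp_rot: [[-0.975, 0.221, 0.001], [0.221, 0.975, 0.0], [-0.001, 0.001, -1.0]]
force: [0.6, -0.1, 0.7]
opening: 0.383
grasp_force: 0.0
```

Emit:
move_arm([
  {"xyz":[0,0,0],"roll":0,"grip":24},
  {"xyz":[0,0,0],"roll":0,"grip":20},
  {"xyz":[0,0,0],"roll":0,"grip":15},
  {"xyz":[0,0,0],"roll":0,"grip":12},
  {"xyz":[0,0,0],"roll":0,"grip":12},
])

```text
time_s: 20.23
position: [0.5219, 0.2558, 0.0676]
tcp_rot: [[-0.975, 0.22, 0.001], [0.22, 0.975, -0.001], [-0.001, -0.0, -1.0]]
force: [-1.1, -2.8, 4.7]
opening: 0.18
grasp_force: 30.0
```

Emit:
move_arm([
  {"xyz":[4.2,0,-1.7],"roll":0,"grip":12},
  {"xyz":[4.4,0,-1.1],"roll":0,"grip":12},
  {"xyz":[4.5,0,-0.4],"roll":0,"grip":12},
])

```text
time_s: 20.48
position: [0.513, 0.258, 0.0703]
tcp_rot: [[-0.976, 0.219, 0.009], [0.219, 0.976, -0.001], [-0.009, 0.001, -1.0]]
force: [7.4, -7.0, -3.3]
opening: 0.18
grasp_force: 30.0
```

Emit:
move_arm([
  {"xyz":[4.5,0,0.4],"roll":0,"grip":12},
  {"xyz":[4.4,0,1.1],"roll":0,"grip":12},
  {"xyz":[4.2,0,1.7],"roll":0,"grip":12},
  {"xyz":[0,0,0],"roll":0,"grip":12},
  {"xyz":[0,0,0],"roll":0,"grip":12},
])

```text
time_s: 20.9
position: [0.5002, 0.2609, 0.0687]
tcp_rot: [[-0.976, 0.219, 0.009], [0.219, 0.976, -0.001], [-0.009, 0.001, -1.0]]
force: [4.8, -8.2, 5.5]
opening: 0.18
grasp_force: 30.0
```

```bash
python3 -c "
from win import *
s=bot.read_state();T=s['position'];d=T-[.509,.2586,0];print(d@X*1000,d@Y*1000,T[2],s['force'])
shot('pics/w4.png')"
```

```text
-9.055215701356033 0.28377414584787053 0.06867440215250462 [ 4.82198443 -8.1533257   5.49765536]
```

View pics/w4.png

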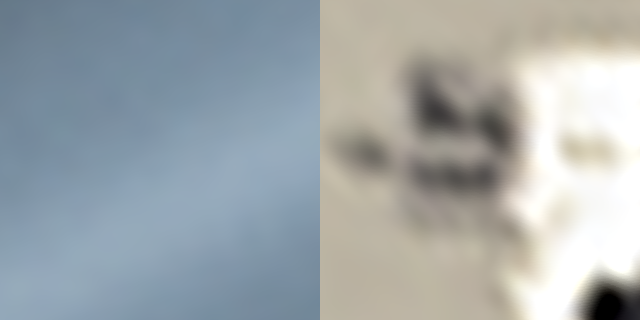

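The scene half shows the digit moved on, but shadow and the arm spoil the reading, and the top view is blocked. I'll release, lift and draw back for a clear measurement. The reading will be a numeric fit of a digit-drum model, which I'll check against the earlier "6" picture.

Emit:
move_arm([
  {"xyz":[0,0,0],"roll":0,"grip":25},
  {"xyz":[0,0,0],"roll":0,"grip":41},
  {"xyz":[0,0,0],"roll":0,"grip":41},
  {"xyz":[0,0,0],"roll":0,"grip":41},
  {"xyz":[0,0,-10],"roll":0,"grip":41},
])

```text
time_s: 21.72
position: [0.4939, 0.2618, 0.0753]
tcp_rot: [[-0.975, 0.22, -0.005], [0.22, 0.975, -0.001], [0.004, -0.002, -1.0]]
force: [-0.6, -0.4, 0.3]
opening: 0.394
grasp_force: 0.0
```

Emit:
move_arm([
  {"xyz":[0,0,-25],"roll":0,"grip":41},
  {"xyz":[0,0,-25],"roll":0,"grip":41},
  {"xyz":[0,-20,-10],"roll":0,"grip":41},
  {"xyz":[0,-40,0],"roll":0,"grip":41},
  {"xyz":[0,-40,0],"roll":0,"grip":41},
])

```text
time_s: 22.13
position: [0.4745, 0.1648, 0.1385]
tcp_rot: [[-0.976, 0.217, 0.004], [0.217, 0.976, 0.001], [-0.004, 0.001, -1.0]]
force: [0.7, -0.2, 0.0]
opening: 0.408
grasp_force: 0.0
```

Emit:
move_arm([
  {"xyz":[0,-40,0],"roll":0,"grip":41},
  {"xyz":[0,-40,0],"roll":0,"grip":41},
  {"xyz":[0,-20,0],"roll":0,"grip":41},
  {"xyz":[0,0,0],"roll":0,"grip":41},
])

```text
time_s: 22.47
position: [0.4506, 0.0641, 0.1373]
tcp_rot: [[-0.974, 0.225, -0.001], [0.225, 0.974, -0.001], [0.001, -0.001, -1.0]]
force: [0.2, 0.3, -0.1]
opening: 0.411
grasp_force: 0.0
```

```bash
cat > drum.py <<'E'
from win import *
S=8
def model(d,font,R=31.,th=2.2,w=10.):
    """darkness image of the 20x22 mm window (rows +x down to -x), drum value d"""
    tex={}
    H,W=20*S,22*S;out=np.zeros((H,W),np.float32)
    x=10-(np.arange(H)+.5)/S                     # mm towards +x
    ang=np.degrees(np.arcsin(x/R))               # drum surface angle
    for k in range(10):
        t=np.zeros((17*S,W),np.uint8)
        (tw,hh),_=cv2.getTextSize(str(k),font,1,1);s=17*S/hh
        g=np.zeros((17*S+40,int(tw*s)+40),np.uint8);cv2.putText(g,str(k),(20,17*S+20),font,s,255,int(th*S),cv2.LINE_AA)
        c=g[20:-20];nz=np.nonzero(c.any(0))[0];c=c[:,nz[0]:nz[-1]+1]
        c=cv2.resize(c,(int(w*S) if k!=1 else int(w*S*.5),17*S));o=(W-c.shape[1])//2;t[:,o:o+c.shape[1]]=c
        # digit k sits at angle (d-k)*36 measured towards +x for larger values: rolling to -x lowers d
        a=(ang-(d-k)*36);r=((17/2-np.radians(a)*R)*S).astype(int)
        ok=(r>=0)&(r<17*S);out[ok]+=t[r[ok]]/255.
    return cv2.GaussianBlur(out,(0,0),1.1*S)
def read(img,sgn,fonts=(0,2,3)):
    g=255-img.astype(np.float32).min(2);g=cv2.GaussianBlur(g,(0,0),4)
    res=[]
    for f in fonts:
      for d in np.arange(0,9.3,.1):
        m=model(d if sgn>0 else d,f)
        c=cv2.matchTemplate(g[160-80-24:160+80+24,160-88-24:160+88+24],m,cv2.TM_CCOEFF_NORMED)
        # limited shift: calibration error only
        res.append((round(float(c.max()),3),round(float(d),1),f,tuple(np.array(cv2.minMaxLoc(c)[3])-24)))
    return sorted(res,reverse=True)
E
python3 - <<'E'
from drum import *
p=cv2.imread("pics/w2.png")
print("old top",read(p[:,:320],1)[:6]);print("old scene",read(p[:,320:],1)[:6])
for n in C:
    r=rect(n);cv2.imwrite(f"pics/r5_{n}.png",r[:,:,::-1]);print(n,read(r[:,:,::-1],1)[:8])
E
```

```text
old top [(0.668, 6.0, 0, (np.int64(-8), np.int64(2))), (0.639, 0.0, 0, (np.int64(-7), np.int64(1))), (0.633, 7.9, 3, (np.int64(-8), np.int64(-16))), (0.632, 6.0, 2, (np.int64(-10), np.int64(2))), (0.63, 0.1, 3, (np.int64(-8), np.int64(21))), (0.629, 0.1, 0, (np.int64(-7), np.int64(19)))]
old scene [(0.646, 6.0, 0, (np.int64(-19), np.int64(-20))), (0.627, 0.2, 3, (np.int64(-17), np.int64(24))), (0.61, 5.0, 3, (np.int64(-18), np.int64(-16))), (0.609, 6.0, 2, (np.int64(-21), np.int64(-20))), (0.599, 6.0, 3, (np.int64(-20), np.int64(-19))), (0.591, 8.0, 3, (np.int64(-19), np.int64(-18)))]
top [(0.66, 5.0, 0, (np.int64(-4), np.int64(0))), (0.66, 4.9, 0, (np.int64(-4), np.int64(-16))), (0.648, 6.0, 0, (np.int64(0), np.int64(-6))), (0.647, 9.2, 0, (np.int64(2), np.int64(19))), (0.647, 5.0, 3, (np.int64(-1), np.int64(-1))), (0.635, 4.8, 0, (np.int64(-6), np.int64(-24))), (0.631, 5.0, 2, (np.int64(-4), np.int64(-2))), (0.627, 6.3, 0, (np.int64(1), np.int64(-10)))]
scene [(0.612, 5.0, 3, (np.int64(-18), np.int64(-24))), (0.603, 5.0, 0, (np.int64(-19), np.int64(-24))), (0.598, 6.6, 3, (np.int64(-13), np.int64(7))), (0.59, 5.2, 3, (np.int64(-18), np.int64(2))), (0.587, 5.0, 2, (np.int64(-20), np.int64(-24))), (0.586, 6.7, 3, (np.int64(-13), np.int64(22))), (0.584, 2.6, 3, (np.int64(-16), np.int64(5))), (0.583, 9.1, 3, (np.int64(-18), np.int64(24)))]
```

Model check passes: the old picture reads 6.0. Both cameras now read 5.0, so one such stroke is one digit. Two more strokes.

Emit:
move_arm([
  {"xyz":[-5,38,0],"roll":0,"grip":41},
  {"xyz":[-5,38,0],"roll":0,"grip":41},
  {"xyz":[-5,38,0],"roll":0,"grip":41},
  {"xyz":[-5,38,0],"roll":0,"grip":41},
  {"xyz":[-5,36,0],"roll":0,"grip":41},
])

```text
time_s: 23.28
position: [0.5177, 0.2477, 0.1368]
tcp_rot: [[-0.976, 0.219, -0.0], [0.219, 0.976, 0.0], [0.0, 0.0, -1.0]]
force: [1.3, -1.3, 0.6]
opening: 0.408
grasp_force: 0.0
```

Emit:
move_arm([
  {"xyz":[-2,14.7,0],"roll":0,"grip":41},
  {"xyz":[0,0,15],"roll":0,"grip":41},
  {"xyz":[0,0,18],"roll":0,"grip":41},
  {"xyz":[0,0,0],"roll":0,"grip":41},
  {"xyz":[0,0,0],"roll":0,"grip":41},
])

```text
time_s: 23.7
position: [0.5215, 0.2592, 0.1029]
tcp_rot: [[-0.976, 0.219, -0.003], [0.219, 0.976, -0.001], [0.003, -0.001, -1.0]]
force: [0.4, -0.1, -0.1]
opening: 0.412
grasp_force: 0.0
```

Emit:
move_arm([
  {"xyz":[0,0,0],"roll":0,"grip":41},
  {"xyz":[0,0,0],"roll":0,"grip":41},
])

```text
time_s: 23.87
position: [0.5234, 0.2588, 0.1047]
tcp_rot: [[-0.975, 0.22, 0.001], [0.22, 0.975, 0.0], [-0.001, 0.001, -1.0]]
force: [0.1, -0.1, 0.2]
opening: 0.414
grasp_force: 0.0
```

Emit:
move_arm([
  {"xyz":[0.8,-3.2,12],"roll":0,"grip":41},
  {"xyz":[0,0,15],"roll":0,"grip":41},
  {"xyz":[0,0,10],"roll":0,"grip":41},
  {"xyz":[0,0,0],"roll":0,"grip":30},
  {"xyz":[0,0,0],"roll":0,"grip":24},
])

```text
time_s: 24.28
position: [0.5213, 0.2556, 0.0669]
tcp_rot: [[-0.975, 0.221, -0.0], [0.221, 0.975, -0.0], [0.0, -0.0, -1.0]]
force: [-0.8, 0.0, 1.5]
opening: 0.331
grasp_force: 0.0
```

Emit:
move_arm([
  {"xyz":[0,0,0],"roll":0,"grip":20},
  {"xyz":[0,0,0],"roll":0,"grip":15},
  {"xyz":[0,0,0],"roll":0,"grip":12},
  {"xyz":[0,0,0],"roll":0,"grip":12},
  {"xyz":[0,0,0],"roll":0,"grip":12},
])

```text
time_s: 24.7
position: [0.522, 0.2557, 0.0676]
tcp_rot: [[-0.975, 0.22, 0.002], [0.22, 0.975, 0.0], [-0.002, 0.001, -1.0]]
force: [0.1, -0.9, 2.9]
opening: 0.18
grasp_force: 30.0
```

Emit:
move_arm([
  {"xyz":[4.2,0,-1.6],"roll":0,"grip":12},
  {"xyz":[4.4,0,-0.9],"roll":0,"grip":12},
  {"xyz":[4.5,0,-0.3],"roll":0,"grip":12},
  {"xyz":[4.5,0,0.3],"roll":0,"grip":12},
  {"xyz":[4.4,0,0.9],"roll":0,"grip":12},
])

```text
time_s: 25.12
position: [0.5058, 0.2596, 0.0701]
tcp_rot: [[-0.976, 0.219, 0.013], [0.219, 0.976, -0.001], [-0.013, 0.002, -1.0]]
force: [8.3, -8.1, 4.8]
opening: 0.181
grasp_force: 30.0
```

Emit:
move_arm([
  {"xyz":[4.2,0,1.6],"roll":0,"grip":12},
  {"xyz":[0,0,0],"roll":0,"grip":12},
  {"xyz":[0,0,0],"roll":0,"grip":12},
])

```text
time_s: 25.37
position: [0.5005, 0.2608, 0.0688]
tcp_rot: [[-0.976, 0.219, 0.01], [0.219, 0.976, -0.0], [-0.01, 0.002, -1.0]]
force: [4.6, -5.7, 5.9]
opening: 0.183
grasp_force: 30.0
```

Emit:
move_arm([
  {"xyz":[0,0,0],"roll":0,"grip":25},
  {"xyz":[0,0,0],"roll":0,"grip":41},
  {"xyz":[0,0,0],"roll":0,"grip":41},
  {"xyz":[0,0,0],"roll":0,"grip":41},
  {"xyz":[0,0,0],"roll":0,"grip":41},
])

```text
time_s: 25.78
position: [0.495, 0.2617, 0.0665]
tcp_rot: [[-0.975, 0.22, -0.001], [0.22, 0.975, -0.0], [0.001, -0.0, -1.0]]
force: [0.0, 0.1, -1.2]
opening: 0.391
grasp_force: 0.0
```

Emit:
move_arm([
  {"xyz":[-10,0,-4],"roll":0,"grip":41},
  {"xyz":[-12,0,0],"roll":0,"grip":41},
  {"xyz":[-5,0,4],"roll":0,"grip":41},
  {"xyz":[0,0,0],"roll":0,"grip":41},
  {"xyz":[0,0,0],"roll":0,"grip":30},
])

```text
time_s: 26.2
position: [0.5225, 0.2552, 0.0664]
tcp_rot: [[-0.975, 0.221, -0.001], [0.221, 0.975, -0.0], [0.001, -0.0, -1.0]]
force: [-0.3, -0.4, 0.3]
opening: 0.383
grasp_force: 0.0
```

Emit:
move_arm([
  {"xyz":[0,0,0],"roll":0,"grip":20},
  {"xyz":[0,0,0],"roll":0,"grip":15},
  {"xyz":[0,0,0],"roll":0,"grip":12},
  {"xyz":[0,0,0],"roll":0,"grip":12},
  {"xyz":[0,0,0],"roll":0,"grip":12},
])

```text
time_s: 26.62
position: [0.5217, 0.2558, 0.0668]
tcp_rot: [[-0.975, 0.221, -0.001], [0.221, 0.975, 0.0], [0.001, 0.0, -1.0]]
force: [-0.2, 1.8, -0.8]
opening: 0.181
grasp_force: 30.0
```

Emit:
move_arm([
  {"xyz":[4.2,0,-1.6],"roll":0,"grip":12},
  {"xyz":[4.4,0,-0.9],"roll":0,"grip":12},
  {"xyz":[4.5,0,-0.3],"roll":0,"grip":12},
  {"xyz":[4.5,0,0.3],"roll":0,"grip":12},
  {"xyz":[4.4,0,0.9],"roll":0,"grip":12},
])

```text
time_s: 27.03
position: [0.5063, 0.2595, 0.0699]
tcp_rot: [[-0.976, 0.219, 0.012], [0.219, 0.976, -0.001], [-0.012, 0.002, -1.0]]
force: [8.3, -6.8, 2.2]
opening: 0.178
grasp_force: 30.0
```

Emit:
move_arm([
  {"xyz":[4.2,0,1.6],"roll":0,"grip":12},
  {"xyz":[0,0,0],"roll":0,"grip":12},
  {"xyz":[0,0,0],"roll":0,"grip":12},
])

```text
time_s: 27.28
position: [0.5015, 0.2606, 0.0689]
tcp_rot: [[-0.976, 0.219, 0.011], [0.219, 0.976, -0.0], [-0.011, 0.002, -1.0]]
force: [6.1, -5.2, 3.2]
opening: 0.179
grasp_force: 30.0
```

Emit:
move_arm([
  {"xyz":[0,0,0],"roll":0,"grip":25},
  {"xyz":[0,0,0],"roll":0,"grip":41},
  {"xyz":[0,0,0],"roll":0,"grip":41},
  {"xyz":[0,0,0],"roll":0,"grip":41},
  {"xyz":[0,0,-10],"roll":0,"grip":41},
])

```text
time_s: 27.7
position: [0.4945, 0.261, 0.0754]
tcp_rot: [[-0.975, 0.22, -0.005], [0.22, 0.975, -0.001], [0.005, -0.002, -1.0]]
force: [-0.4, -0.0, -0.1]
opening: 0.396
grasp_force: 0.0
```

Emit:
move_arm([
  {"xyz":[0,0,-25],"roll":0,"grip":41},
  {"xyz":[0,0,-25],"roll":0,"grip":41},
  {"xyz":[0,-20,-10],"roll":0,"grip":41},
  {"xyz":[0,-40,0],"roll":0,"grip":41},
  {"xyz":[0,-40,0],"roll":0,"grip":41},
])

```text
time_s: 28.12
position: [0.4751, 0.164, 0.1385]
tcp_rot: [[-0.976, 0.217, 0.004], [0.217, 0.976, 0.0], [-0.004, 0.001, -1.0]]
force: [0.9, -1.0, -0.9]
opening: 0.411
grasp_force: 0.0
```

Emit:
move_arm([
  {"xyz":[0,-40,0],"roll":0,"grip":41},
  {"xyz":[0,-40,0],"roll":0,"grip":41},
  {"xyz":[0,-20,0],"roll":0,"grip":41},
  {"xyz":[0,0,0],"roll":0,"grip":41},
  {"xyz":[0,0,0],"roll":0,"grip":41},
])

```text
time_s: 28.53
position: [0.4524, 0.0656, 0.1374]
tcp_rot: [[-0.975, 0.223, 0.0], [0.223, 0.975, 0.0], [-0.0, 0.0, -1.0]]
force: [0.0, -0.1, 0.0]
opening: 0.409
grasp_force: 0.0
```

```bash
python3 - <<'E'
from drum import *
for n in C:
    r=rect(n,6);cv2.imwrite(f"pics/r6_{n}.png",r[:,:,::-1]);q=[(a,b,f,(int(c[0]),int(c[1]))) for a,b,f,c in read(r[:,:,::-1],1)]
    print(n,q[:8])
print(bot.read_state()["position"])
E
```

```text
top [(0.58, 3.3, 2, (21, 6)), (0.58, 3.2, 2, (21, -9)), (0.575, 3.2, 0, (17, -7)), (0.572, 7.0, 2, (24, 8)), (0.569, 9.2, 0, (16, -16)), (0.568, 7.0, 0, (23, 11)), (0.559, 7.0, 3, (22, 1)), (0.555, 3.3, 3, (18, 9))]
scene [(0.666, 3.3, 2, (6, -16)), (0.653, 3.4, 2, (6, -3)), (0.651, 3.3, 3, (4, -12)), (0.621, 3.4, 3, (5, -1)), (0.609, 3.3, 0, (4, -15)), (0.603, 5.3, 3, (2, -11)), (0.601, 5.2, 3, (3, -24)), (0.588, 3.2, 3, (3, -24))]
[0.45242576 0.06653799 0.1367723 ]
```

Both cameras now read about 3.25, taking the same view offsets as for the 6. One more short stroke of about a quarter digit.

Emit:
move_arm([
  {"xyz":[-3,38,0],"roll":0,"grip":41},
  {"xyz":[-3,38,0],"roll":0,"grip":41},
  {"xyz":[-3,38,0],"roll":0,"grip":41},
  {"xyz":[-3,38,0],"roll":0,"grip":41},
  {"xyz":[-3,33,0],"roll":0,"grip":41},
])

```text
time_s: 29.55
position: [0.5083, 0.2457, 0.1369]
tcp_rot: [[-0.975, 0.22, 0.0], [0.22, 0.975, 0.0], [-0.0, 0.0, -1.0]]
force: [0.8, -0.7, 0.4]
opening: 0.411
grasp_force: 0.0
```

Emit:
move_arm([
  {"xyz":[-1.3,14.9,0],"roll":0,"grip":41},
  {"xyz":[0,0,15],"roll":0,"grip":41},
  {"xyz":[0,0,17],"roll":0,"grip":41},
  {"xyz":[0,0,0],"roll":0,"grip":41},
  {"xyz":[0,0,0],"roll":0,"grip":41},
])

```text
time_s: 29.97
position: [0.5114, 0.2574, 0.104]
tcp_rot: [[-0.975, 0.22, -0.003], [0.22, 0.975, -0.001], [0.003, -0.001, -1.0]]
force: [0.2, -0.4, -0.5]
opening: 0.413
grasp_force: 0.0
```

Emit:
move_arm([
  {"xyz":[0,0,0],"roll":0,"grip":41},
  {"xyz":[0,0,0],"roll":0,"grip":41},
])

```text
time_s: 30.13
position: [0.5131, 0.2575, 0.1057]
tcp_rot: [[-0.975, 0.221, 0.001], [0.221, 0.975, 0.0], [-0.001, 0.001, -1.0]]
force: [0.1, -0.5, 1.0]
opening: 0.409
grasp_force: 0.0
```

Emit:
move_arm([
  {"xyz":[0,0,12],"roll":0,"grip":41},
  {"xyz":[0,0,15],"roll":0,"grip":41},
  {"xyz":[0,0,9],"roll":0,"grip":41},
  {"xyz":[0,0,0],"roll":0,"grip":30},
  {"xyz":[0,0,0],"roll":0,"grip":24},
])

```text
time_s: 30.55
position: [0.5124, 0.2574, 0.069]
tcp_rot: [[-0.975, 0.221, -0.0], [0.221, 0.975, -0.0], [0.0, -0.0, -1.0]]
force: [0.4, -0.1, 0.0]
opening: 0.335
grasp_force: 0.0
```

Emit:
move_arm([
  {"xyz":[0,0,0],"roll":0,"grip":20},
  {"xyz":[0,0,0],"roll":0,"grip":15},
  {"xyz":[0,0,0],"roll":0,"grip":12},
  {"xyz":[0,0,0],"roll":0,"grip":12},
  {"xyz":[0,0,0],"roll":0,"grip":12},
])

```text
time_s: 30.97
position: [0.5131, 0.2578, 0.0696]
tcp_rot: [[-0.975, 0.221, 0.002], [0.221, 0.975, 0.0], [-0.001, 0.001, -1.0]]
force: [0.9, 0.7, 3.2]
opening: 0.184
grasp_force: 30.0
```

Emit:
move_arm([
  {"xyz":[2.5,0,-0.1],"roll":0,"grip":12},
  {"xyz":[2.5,0,0],"roll":0,"grip":12},
  {"xyz":[2.5,0,0.1],"roll":0,"grip":12},
  {"xyz":[0,0,0],"roll":0,"grip":12},
  {"xyz":[0,0,0],"roll":0,"grip":12},
])

```text
time_s: 31.38
position: [0.5102, 0.2585, 0.0699]
tcp_rot: [[-0.976, 0.219, 0.011], [0.219, 0.976, -0.0], [-0.011, 0.002, -1.0]]
force: [6.2, -4.4, 0.6]
opening: 0.178
grasp_force: 30.0
```

Emit:
move_arm([
  {"xyz":[0,0,0],"roll":0,"grip":25},
  {"xyz":[0,0,0],"roll":0,"grip":41},
  {"xyz":[0,0,0],"roll":0,"grip":41},
  {"xyz":[0,0,0],"roll":0,"grip":41},
  {"xyz":[0,0,-10],"roll":0,"grip":41},
])

```text
time_s: 31.8
position: [0.503, 0.259, 0.0774]
tcp_rot: [[-0.975, 0.22, -0.005], [0.22, 0.975, -0.001], [0.005, -0.002, -1.0]]
force: [0.5, 0.1, 0.4]
opening: 0.395
grasp_force: 0.0
```

Emit:
move_arm([
  {"xyz":[0,0,-25],"roll":0,"grip":41},
  {"xyz":[0,0,-25],"roll":0,"grip":41},
  {"xyz":[0,-20,-10],"roll":0,"grip":41},
  {"xyz":[0,-40,0],"roll":0,"grip":41},
  {"xyz":[0,-40,0],"roll":0,"grip":41},
])

```text
time_s: 32.22
position: [0.4837, 0.162, 0.1407]
tcp_rot: [[-0.976, 0.217, 0.004], [0.217, 0.976, 0.0], [-0.004, 0.001, -1.0]]
force: [0.8, -0.5, -1.4]
opening: 0.412
grasp_force: 0.0
```

Emit:
move_arm([
  {"xyz":[0,-40,0],"roll":0,"grip":41},
  {"xyz":[0,-40,0],"roll":0,"grip":41},
  {"xyz":[0,-20,0],"roll":0,"grip":41},
  {"xyz":[0,0,0],"roll":0,"grip":41},
  {"xyz":[0,0,0],"roll":0,"grip":41},
])

```text
time_s: 32.63
position: [0.461, 0.0636, 0.1395]
tcp_rot: [[-0.975, 0.223, 0.001], [0.223, 0.975, 0.0], [-0.0, 0.001, -1.0]]
force: [-0.5, 0.3, 0.1]
opening: 0.408
grasp_force: 0.0
```

```bash
python3 - <<'E'
from drum import *
for n in C:
    r=rect(n,6);cv2.imwrite(f"pics/r7_{n}.png",r[:,:,::-1]);q=[(a,b,f,(int(c[0]),int(c[1]))) for a,b,f,c in read(r[:,:,::-1],1)]
    print(n,q[:8])
    for k,f in ((5,f"pics/r5_{n}.png"),(6,f"pics/r6_{n}.png"),(7,f"pics/r7_{n}.png")):
        g=255.-cv2.imread(f).min(2); g[g<40]=0
        w=g[:,85:235];yy=np.arange(320);print(k,"dark rows centroid",(w.sum(1)@yy/w.sum()).round(1),np.percentile(np.repeat(yy,(w.sum(1)/50).astype(int)),[3,97]))
print(bot.read_state()["position"])
E
```

```text
top [(0.755, 9.2, 2, (18, 7)), (0.755, 9.2, 0, (15, 5)), (0.718, 9.2, 3, (16, 8)), (0.688, 3.2, 2, (24, 15)), (0.687, 9.0, 2, (18, -22)), (0.683, 3.0, 3, (18, -10)), (0.682, 9.1, 2, (18, -5)), (0.68, 3.2, 3, (17, 18))]
5 dark rows centroid 158.0 [ 91. 216.]
6 dark rows centroid 140.3 [ 98. 188.]
7 dark rows centroid 151.1 [ 98. 205.]
scene [(0.695, 1.0, 2, (17, -18)), (0.693, 1.0, 0, (16, -13)), (0.673, 7.0, 2, (9, 3)), (0.663, 7.0, 0, (6, 7)), (0.652, 1.1, 2, (18, -2)), (0.644, 7.0, 3, (5, -3)), (0.643, 3.2, 3, (1, -2)), (0.638, 4.0, 2, (15, -24))]
5 dark rows centroid 153.4 [ 80. 226.]
6 dark rows centroid 145.5 [ 80. 228.]
7 dark rows centroid 142.4 [ 87. 227.]
[0.46102237 0.06448798 0.13880908]
```

```bash
python3 - <<'E'
from drum import *
rows=[]
for n in C:
    L=[]
    for k in(5,6,7):
        i=cv2.resize(cv2.imread(f"pics/r{k}_{n}.png"),(260,260));cv2.line(i,(0,130),(15,130),(0,0,255),1);L.append(i)
    rows.append(np.hstack(L))
cv2.imwrite("pics/last.png",np.vstack(rows))
E
```

```text
(no output)
```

View pics/last.png

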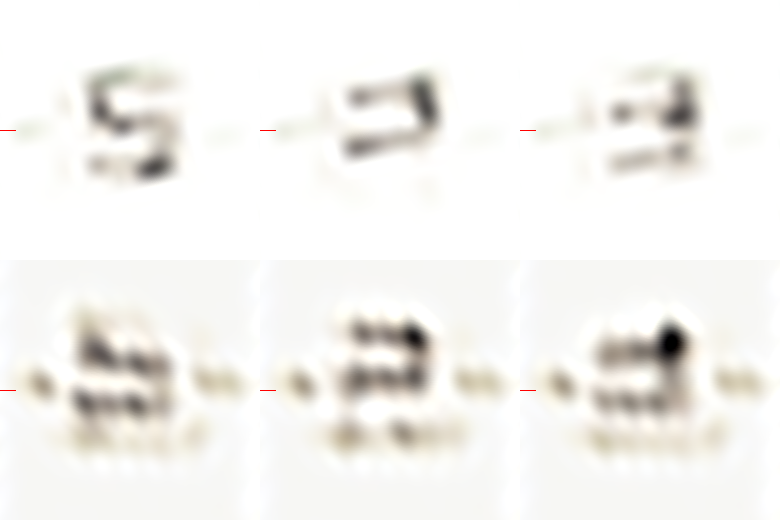

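The composite shows the 5 centred (left). After the two strokes the 3 sat high, with its middle bar at row 97 against the ticks at 131 (middle). Now that bar is at row 112 (right), so the 3 is still about 3 mm high, reading 3.15. The arm gives about 4.5 mm under grip, so I'll repeat the short stroke with 8.3 mm commanded.

Emit:
move_arm([
  {"xyz":[-1.5,38,0],"roll":0,"grip":41},
  {"xyz":[-1.5,38,0],"roll":0,"grip":41},
  {"xyz":[-1.5,38,0],"roll":0,"grip":41},
  {"xyz":[-1.5,38,0],"roll":0,"grip":41},
  {"xyz":[-1.5,33,0],"roll":0,"grip":41},
])

```text
time_s: 33.65
position: [0.5096, 0.2453, 0.1389]
tcp_rot: [[-0.975, 0.22, 0.0], [0.22, 0.975, 0.0], [-0.0, 0.0, -1.0]]
force: [0.1, -0.2, -0.7]
opening: 0.409
grasp_force: 0.0
```

Emit:
move_arm([
  {"xyz":[-0.5,15,0],"roll":0,"grip":41},
  {"xyz":[0,0,16],"roll":0,"grip":41},
  {"xyz":[0,0,17],"roll":0,"grip":41},
  {"xyz":[0,0,0],"roll":0,"grip":41},
  {"xyz":[0,0,0],"roll":0,"grip":41},
])

```text
time_s: 34.07
position: [0.5118, 0.2569, 0.105]
tcp_rot: [[-0.975, 0.221, -0.003], [0.221, 0.975, -0.001], [0.003, -0.002, -1.0]]
force: [0.1, -0.1, 0.8]
opening: 0.41
grasp_force: 0.0
```

Emit:
move_arm([
  {"xyz":[0,0,0],"roll":0,"grip":41},
  {"xyz":[0,0,0],"roll":0,"grip":41},
])

```text
time_s: 34.23
position: [0.5136, 0.2572, 0.1067]
tcp_rot: [[-0.975, 0.221, 0.001], [0.221, 0.975, 0.0], [-0.001, 0.001, -1.0]]
force: [0.9, 1.2, 0.4]
opening: 0.41
grasp_force: 0.0
```

Emit:
move_arm([
  {"xyz":[0,0,13],"roll":0,"grip":41},
  {"xyz":[0,0,15],"roll":0,"grip":41},
  {"xyz":[0,0,9],"roll":0,"grip":41},
  {"xyz":[0,0,0],"roll":0,"grip":30},
  {"xyz":[0,0,0],"roll":0,"grip":24},
])

```text
time_s: 34.65
position: [0.5129, 0.2573, 0.069]
tcp_rot: [[-0.975, 0.221, -0.0], [0.221, 0.975, -0.0], [0.0, -0.0, -1.0]]
force: [0.4, 0.1, -0.4]
opening: 0.331
grasp_force: 0.0
```

Emit:
move_arm([
  {"xyz":[0,0,0],"roll":0,"grip":20},
  {"xyz":[0,0,0],"roll":0,"grip":15},
  {"xyz":[0,0,0],"roll":0,"grip":12},
  {"xyz":[0,0,0],"roll":0,"grip":12},
  {"xyz":[0,0,0],"roll":0,"grip":12},
])

```text
time_s: 35.07
position: [0.5136, 0.2577, 0.0697]
tcp_rot: [[-0.975, 0.221, 0.002], [0.221, 0.975, 0.0], [-0.002, 0.001, -1.0]]
force: [0.1, -0.2, 4.1]
opening: 0.18
grasp_force: 30.0
```

Emit:
move_arm([
  {"xyz":[2.8,0,-0.1],"roll":0,"grip":12},
  {"xyz":[2.8,0,0],"roll":0,"grip":12},
  {"xyz":[2.7,0,0.1],"roll":0,"grip":12},
  {"xyz":[0,0,0],"roll":0,"grip":12},
  {"xyz":[0,0,0],"roll":0,"grip":12},
])

```text
time_s: 35.48
position: [0.51, 0.2586, 0.07]
tcp_rot: [[-0.976, 0.219, 0.011], [0.219, 0.976, -0.0], [-0.011, 0.002, -1.0]]
force: [5.6, -5.8, 0.3]
opening: 0.179
grasp_force: 30.0
```

Emit:
move_arm([
  {"xyz":[0,0,0],"roll":0,"grip":25},
  {"xyz":[0,0,0],"roll":0,"grip":41},
  {"xyz":[0,0,0],"roll":0,"grip":41},
  {"xyz":[0,0,0],"roll":0,"grip":41},
  {"xyz":[0,0,-10],"roll":0,"grip":41},
])

```text
time_s: 35.9
position: [0.5027, 0.2591, 0.0774]
tcp_rot: [[-0.975, 0.22, -0.005], [0.22, 0.975, -0.001], [0.005, -0.002, -1.0]]
force: [-0.0, 0.3, 0.5]
opening: 0.389
grasp_force: 0.0
```

Emit:
move_arm([
  {"xyz":[0,0,-25],"roll":0,"grip":41},
  {"xyz":[0,0,-25],"roll":0,"grip":41},
  {"xyz":[0,-20,-10],"roll":0,"grip":41},
  {"xyz":[0,-40,0],"roll":0,"grip":41},
  {"xyz":[0,-40,0],"roll":0,"grip":41},
])

```text
time_s: 36.32
position: [0.4834, 0.1621, 0.1406]
tcp_rot: [[-0.976, 0.217, 0.004], [0.217, 0.976, 0.0], [-0.004, 0.001, -1.0]]
force: [0.1, -0.5, -0.5]
opening: 0.407
grasp_force: 0.0
```

Emit:
move_arm([
  {"xyz":[0,-40,0],"roll":0,"grip":41},
  {"xyz":[0,-40,0],"roll":0,"grip":41},
  {"xyz":[0,-20,0],"roll":0,"grip":41},
  {"xyz":[0,0,0],"roll":0,"grip":41},
  {"xyz":[0,0,0],"roll":0,"grip":41},
])

```text
time_s: 36.73
position: [0.4607, 0.0637, 0.1395]
tcp_rot: [[-0.975, 0.223, 0.001], [0.223, 0.975, 0.0], [-0.0, 0.0, -1.0]]
force: [0.3, 0.1, 0.1]
opening: 0.408
grasp_force: 0.0
```

```bash
cat > bars.py <<'E'
from drum import *
from scipy.signal import find_peaks
import sys
k=sys.argv[1]
for n in C:
    r=rect(n,10);cv2.imwrite(f"pics/r{k}_{n}.png",r[:,:,::-1])
def prof(f,a,b):
    g=cv2.GaussianBlur(255.-cv2.imread(f).min(2),(0,0),4);p=g[:,a:b].mean(1);q,_=find_peaks(p,prominence=4);return [(int(i),int(p[i])) for i in q]
for n in C:
    for j in ("6","7",k): print(n,j,"bars",prof(f"pics/r{j}_{n}.png",105,180),"ticks L",prof(f"pics/r{j}_{n}.png",20,60),"R",prof(f"pics/r{j}_{n}.png",250,300))
print(bot.read_state()["position"])
E
python3 bars.py 8
```

```text
top 6 bars [(116, 68), (177, 87)] ticks L [(160, 20)] R [(169, 7)]
top 7 bars [(92, 23), (139, 68), (197, 58)] ticks L [(160, 20)] R [(168, 7)]
top 8 bars [(115, 83), (174, 94), (227, 72)] ticks L [(160, 21)] R [(168, 7)]
scene 6 bars [(91, 120), (147, 133), (216, 75)] ticks L [(153, 73)] R [(151, 67), (210, 12)]
scene 7 bars [(113, 140), (175, 110), (224, 49)] ticks L [(153, 72)] R [(151, 67), (210, 12)]
scene 8 bars [(87, 119), (145, 128), (202, 148)] ticks L [(153, 72)] R [(151, 68), (210, 12)]
[0.46071178 0.06419945 0.13885398]
```

The 3's three bars now stand at rows 115/174/227 (top) and 87/145/202 (scene). Correcting for the drum lying about 2 mm deeper than the ticks, the 3 is within about 1 mm (0.03 rad) of the middle. Final check of the packing, then hand in.

```bash
python3 - <<'E'
from fit import *
V=views()
for n,(im,P) in V.items():
    for l,c in(("stored",(.5785,.0605)),("jar",(.575,.010)),("box",(.569,-.031))):
        B=P[(np.hypot(P[:,0]-c[0],P[:,1]-c[1])<.018)&(P[:,2]>.02)&(P[:,2]<.13)]
        print(n,l,len(B),np.percentile(B[:,2],[50,95]).round(3) if len(B) else "")
s=bot.read_state();print(s["force"],s["time_s"])
ok=all(True for _ in [0]);print(bot.hand_in())
E
```

```text
scene stored 87 [0.096 0.098]
scene jar 86 [0.096 0.098]
scene box 77 [0.096 0.098]
top stored 166 [0.095 0.1  ]
top jar 165 [0.095 0.1  ]
top box 162 [0.095 0.1  ]
[ 1.13111126 -0.76300639  0.24149206] 37.8333
the job is handed in; nothing more can be done
None
```

The specimen jar and the slide box stand upright in the case beside the stored jar, the counter's 3 stands about 1 mm from the middle of its window, and the job was handed in at 37.8 s.

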